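# Fit a tube rotor onto the tilted drive of a bench tube rotator

## Task

Take the blue tube rotor out of its stand, put its tapered shank into the socket of the tube rotator's tilted drive spindle and press or tap it fully home, until its steel flange sits down on the rim of the socket all round. Then let go, so that the taper's friction alone holds it; leave the grey rotor in its stand and the other things on the bench standing where they are.

Things in the scene. Friction and masses are not known exactly. Their poses are not given: they have to be found in the camera images.
- blue_rotor: Rotor to fit, about 0.14 kg: blue disc (90 mm diameter) with four clear tubes with yellow caps, black knob above, tapered steel shank below. Origin: centre of the flat underside of its steel flange (34 mm diameter); z points from shank to knob. Along z in mm: shank -39.5 to 0, flange 0 to 6, disc 6 to 10, caps up to 13, knob 10 to 50. It starts upright, its flange on one of the stand's posts.
- knob (a point): Middle of the blue rotor's black round grip knob (26 mm diameter, 40 mm tall, on the rotor's axis): 30 mm above the rotor's origin, 20 mm below the knob's flat top, 20 mm above the disc's upper face. Axes as the rotor's.
- shank_end (a point): Lower end of the blue rotor's tapered shank, 39.5 mm below its origin. The shank is 18.4 mm in diameter here, with a rounded end, and 22 mm at the flange. The tubes stand 36 mm from the axis and reach down to 18 mm below the origin.
- grey_rotor: Spare rotor that must stay in the stand: the same shape, grey disc, no tubes. Same origin and axes.
- stand: Fixed white plastic stand: plate 100 x 250 x 12 mm with two hollow posts 130 mm apart along its y (at y = -65 and +65 mm), 36 mm outside, 26 mm bore, rims 72 mm above the bench. Origin: centre of its underside. The shanks hang in the bores with 2 mm of play or more; lift straight up by 45 mm or more to clear.
- socket (a point): Centre of the rim of the tapered socket in the rotator's steel drive spindle (rim 36 mm outside, mouth about 21 mm, moves with the spindle). z points out along the socket's axis, which leans 30 degrees from vertical, roughly towards the robot. Six sprung brass jaws match the shank: it slips in until the flange is about 9 mm off the rim; from there about 8 to 14 N along the axis bring the flange onto the rim.
- spindle (a joint): How far the cushioned spindle has been pushed in along its axis, in m: about 0.0005 at rest, 0.006 at its stop; a spring of 1.5 N per mm with 3 N preload, which lifts spindle and rotor again when let go. Pressing the rotor home first sinks the spindle, then seats the taper.
- rotator: Fixed ivory tube rotator. Origin: centre of the underside of its base (170 x 130 x 34 mm). A motor drum, 70 mm in diameter, leans 30 degrees towards the base's -x side; the steel spindle stands 55 mm out of it. The socket's rim lies 30 mm to -x of the origin and 170 mm above the bench.
- flask: Clear lying culture flask, 75 x 95 x 34 mm with a blue cap at its +y end; origin under the centre of its box. Leave alone.
- medium: Clear bottle with an orange cap, 68 mm diameter, 150 mm high; origin under its centre. Leave alone.
- pot: White jar with a blue lid, 64 mm diameter, 70 mm high; origin under its centre. Leave alone.
- counter: Grey tally counter with four black keys, 70 x 100 x 34 mm; origin under its centre. Leave alone.
- tipbox: Blue box of pipette tips, 85 x 120 x 57 mm; origin under its centre. Leave alone.
- tuberack: Orange tube rack, 60 x 140 x 43 mm; origin under its centre. Leave alone.
- pen: Black marker pen with a red cap lying on the bench, 12 mm diameter, 130 mm long along its x; origin under its middle. Leave alone.
Things that resemble listed ones, but are neither listed nor needed, are in the scene too. There is more than one size of the blue_rotor; the job needs the middle-sized. What is shaped like the rotator but purple is not meant.

How it is judged (in metres and radians):
On the way, in this order (a step that is already met when the one before it is completed fails the run):
1. the blue rotor's shank has entered the socket (z of blue_rotor in the frame of socket below 0.025 m and distance between blue_rotor and socket below 0.027 m and angle between the z axis of blue_rotor and the z axis of socket, either way round below 0.25 rad), for 0.05 s.
2. it has been pressed home, flange on the rim (z of blue_rotor in the frame of socket below 0.002 m and distance between blue_rotor and socket below 0.003 m and angle between the z axis of blue_rotor and the z axis of socket, either way round below 0.05 rad), for 0.2 s.
At the end, for the whole second after the job is handed in: The blue rotor sits in the rotator's socket with its flange within 2 mm of the rim (3 mm overall, axes within 3 degrees), at rest and let go, the spindle sprung back up, and the grey rotor is still in its post of the stand with its flange down (all of step 2 and angle between blue_rotor's own z axis and vertical below 0.7 rad and linear speed of blue_rotor below 0.02 m/s and value of joint spindle below 0.003 m and horizontal distance between grey_rotor and stand below 0.075 m and height (world z) of grey_rotor between 0.069 and 0.076 m and angle between grey_rotor's own z axis and vertical below 0.1 rad); the robot touches nothing.
It fails at once if a bystander was pushed about by more than 3 cm (distance of any of flask, medium, pot, counter, tipbox, tuberack, pen from where it was at the start of the episode above 0.03 m).
It fails at once if the grey rotor was lifted out of the stand (height (world z) of grey_rotor above 0.1 m).
It also fails if it takes over 35 s, if anything falls off the work surface, if the arm or the gripper's body presses on something with over 40 N, if the wrist force passes 120 N, or if a joint passes its speed limit or range.

## Robot

A 6-joint arm with a two-finger parallel gripper is mounted at the origin on the work surface. World frame = base frame: x ahead of the robot, y to its left, z up, the work surface at z = 0. Lengths are in m, angles in degrees, forces in N, time in s.
With the tool pointing down it reaches from about 0.25 to 0.775 m from the base axis. Payload 4 kg.
Tool frame: the origin (TCP) lies between the finger pads; the fingertips stand 8 mm ahead of it and the grasp point (between the pads) lies 11 mm behind it (arm.tcp_to_tips is the z of the fingertips in the tool frame, in m); z points along the fingers, y is the direction in which the jaws open and shut (so a half turn about z gives the same grasp; the last joint's range is limited). The gripper opens to 85 mm and grips with 20 to 120 N. Pads are 22 mm wide; open, the fingers measure 114 mm over their backs; the gripper's body (76 mm by 85 mm) begins 54 mm behind the grasp point. The pads swing forward as they close: fully open they stand 13 mm farther back than shut.
Start: joints at [61.988, 4.996, 78.535, -0, 96.463, -5.907], TCP at [0.207, 0.51, 0.239] pointing down, gripper open.
Joint ranges: [-177.83, 177.83], [-43.37, 116.18], [15.69, 146.23], [-61.86, 241.86], [9.47, 152.12], [-147.06, 147.06]. Speed limits (degrees/s): [159.86, 159.86, 180, 180, 180, 180].

## Interface

Orientations are given as [roll, pitch, yaw] about the fixed x, y, z axes, in that order (R = Rz(yaw) Ry(pitch) Rx(roll)).
In Python, from plant import arm gives the robot as it stands.
- The arm moves only by the shell command python3 -m inch 'ROWS' [FORCE]. ROWS is JSON, a list of rows, each a list of 3 entries, a list of its own where there are three numbers: the closure, from -1 (fully open) to 1 (shut), then the shift along the tool's x, y, z in mm, then the turn about the tool's z in rad. In form: [[hand, [x, y, z], spin], ...]. A call has 1 to 8 rows; each row shifts and turns the pose as measured when the row begins, along the tool's axes as they then stand; what a row does not reach is not made up. A row lasts 1/12 s, in which the tool goes at most 41.7 mm and 7.16 degrees, less where a joint would pass 70% of its speed; a pose out of reach is approached as far as the arm can. A call with a gripper value outside its range is refused whole. The fingers move at their own pace and stop on an object; FORCE is the grip in N (left out, the last holds). Time passes only in rows, so rows that do not move let the fingers close. It gives the time, the measured TCP pose, the force and the opening at its end, in the units of the state.
- arm.state(): the state, without advancing time (a new reading comes with each control period).
- arm.capture(name): name is "scene" or "top" or "wrist"; returns a dict with "frame" (480x640x3 uint8, red, green, blue), "mtx" (3x3 intrinsics, pixels), "distortion" ([k1, k2, p1, p2, k3] as OpenCV has them; the pictures are not rectified), "cam_to_world" (4x4, takes a point from camera to world coordinates). Camera axes: x right, y down, z forward; pixel columns grow to the right and rows downward; lengths in m; the calibration is good to about 2 mm. A picture is of the moment at which its call begins. There is no depth.
- arm.close_job(): hands the job in, once; it reports no verdict.
The state is a dict: "time": time; "joints": joint angles; "qvel": joint speeds; "joint_efforts": joint torques, N m; "position": TCP position; "tcp_rot": TCP orientation; "wrist_force": force on the tool from outside, world axes, zero at the start; "torque": the same for the moment, N m; "width": finger opening in m.
Only numpy, scipy, OpenCV 4.12 (cv2) and the standard library are available. Lean on these libraries where they do the work, as an engineer would, in place of code of your own. Each camera call takes 0.05 s, during which the arm holds its last target.

## Working session

There is one attempt and no reset: what is moved stays moved. The work goes in short steps, Python scripts to look and compute and a shell command to move; the robot and the scene stay as the last step left them, time stands still between calls to the robot, and variables do not carry over. Pictures are saved under pics/ and viewed, and the job is handed in when it is done.

```bash
ls; mkdir -p pics; python3 - <<'E'
from plant import arm
import cv2
print(arm.state(), arm.tcp_to_tips)
for n in ("scene","top","wrist"):
    c=arm.capture(n); cv2.imwrite(f"pics/{n}0.png",c["frame"][:,:,::-1]); print(n,c["mtx"].tolist(),c["distortion"],c["cam_to_world"].round(4).tolist())
E
```

```text
pics
{'time': 0.0, 'joints': array([ 6.19868009e+01,  5.03983167e+00,  7.86260441e+01, -1.49445477e-03,
        9.64616417e+01, -5.90868316e+00]), 'qvel': array([ 0.04414109,  0.06494583, -0.06777668,  0.02692411, -0.02411471,
        0.00677852]), 'joint_efforts': array([ 1.60319702e-03, -3.51855755e+01, -3.13284409e+01,  4.56424573e-05,
        1.03977666e-02, -1.39405895e-06]), 'position': array([0.20676174, 0.50913765, 0.23812069]), 'tcp_rot': array([-1.79873007e+02, -1.16496118e-02,  1.57895305e+02]), 'wrist_force': array([ 0.44179891,  0.43633045, -0.10322058]), 'torque': array([2.18888103e-02, 1.32835784e-05, 3.17228995e-02]), 'width': 0.08546161566661413} 0.008
scene [[471.7812915308391, 0.0, 317.3688094315101], [0.0, 471.7812915308391, 242.67656206760878], [0.0, 0.0, 1.0]] [-0.11952303  0.          0.          0.          0.        ] [[0.8698, 0.3992, -0.29, 0.871], [0.4934, -0.702, 0.5136, -0.6572], [0.0015, -0.5898, -0.8076, 1.1069], [0.0, 0.0, 0.0, 1.0]]
top [[497.4600949008922, 0.0, 326.16058574642574], [0.0, 497.4600949008922, 235.8909898423344], [0.0, 0.0, 1.0]] [0.04597516 0.         0.         0.         0.        ] [[-0.0049, -0.9863, 0.1651, 0.292], [-0.9997, 0.0087, 0.0223, -0.0384], [-0.0234, -0.165, -0.986, 1.533], [0.0, 0.0, 0.0, 1.0]]
wrist [[402.941790284648, 0.0, 312.3096276283564], [0.0, 402.941790284648, 234.90416210153356], [0.0, 0.0, 1.0]] [-0.08611612  0.          0.          0.          0.        ] [[0.3765, 0.8914, 0.2522, 0.1418], [0.9264, -0.3616, -0.1048, 0.5349], [-0.0022, 0.2731, -0.962, 0.3711], [0.0, 0.0, 0.0, 1.0]]
```

View pics/scene0.png

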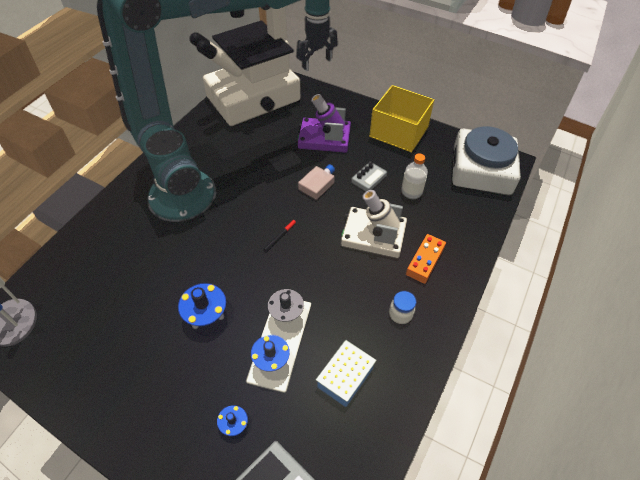

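View pics/top0.png

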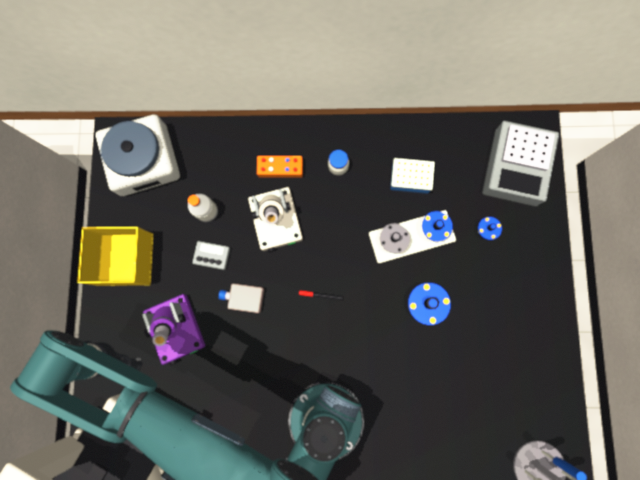

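View pics/wrist0.png

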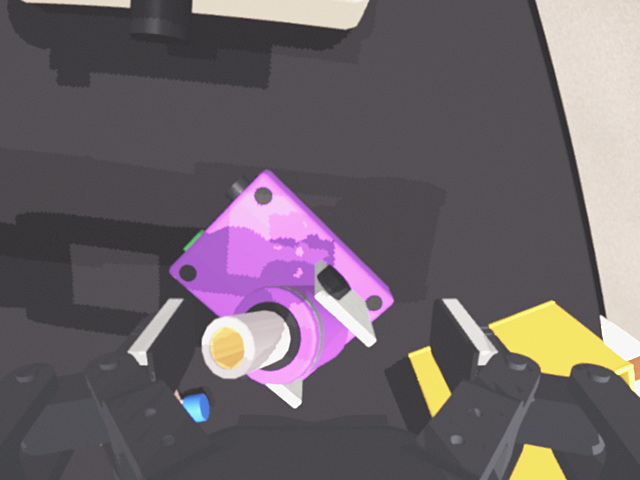

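The top view shows the stand with the grey rotor at about (397,237) and the blue one at about (437,226). The ivory rotator's socket is at about (270,212). The purple rotator at (160,335) and the other blue rotors, at (430,303) and (490,228), are decoys.

```bash
python3 - <<'E'
import cv2,numpy as np
t=cv2.imread("pics/top0.png"); s=cv2.imread("pics/scene0.png")
def crop(im,x,y,w,h,k,n): cv2.imwrite(n,cv2.resize(im[y:y+h,x:x+w],None,fx=k,fy=k,interpolation=cv2.INTER_CUBIC))
crop(t,360,190,100,75,8,"pics/c_t1.png")
crop(t,235,180,80,75,8,"pics/c_t2.png")
crop(s,240,280,100,75,8,"pics/c_s1.png")
crop(s,335,175,80,75,8,"pics/c_s2.png")
E
```

```text
(no output)
```

View pics/c_t1.png

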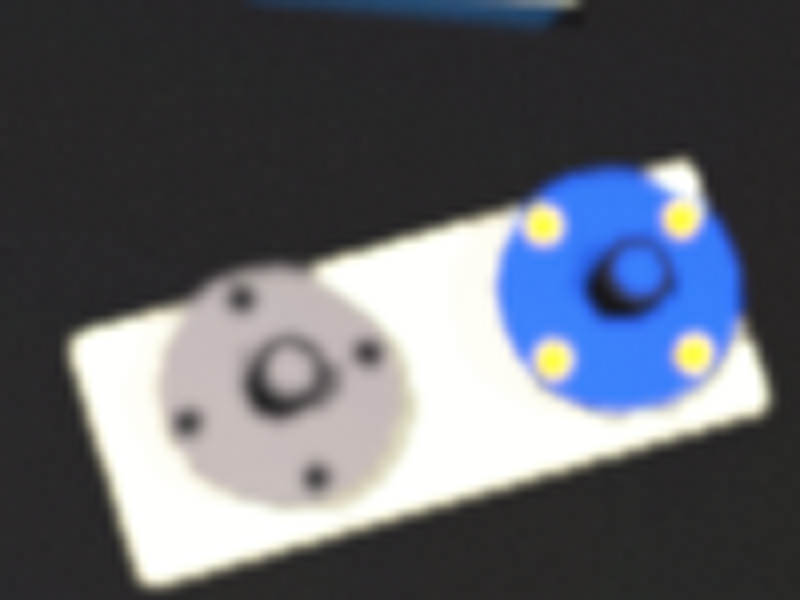

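View pics/c_t2.png

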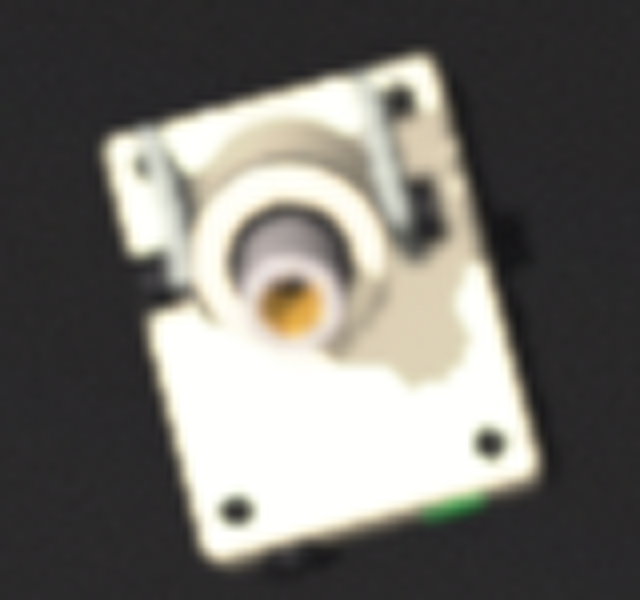

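View pics/c_s1.png

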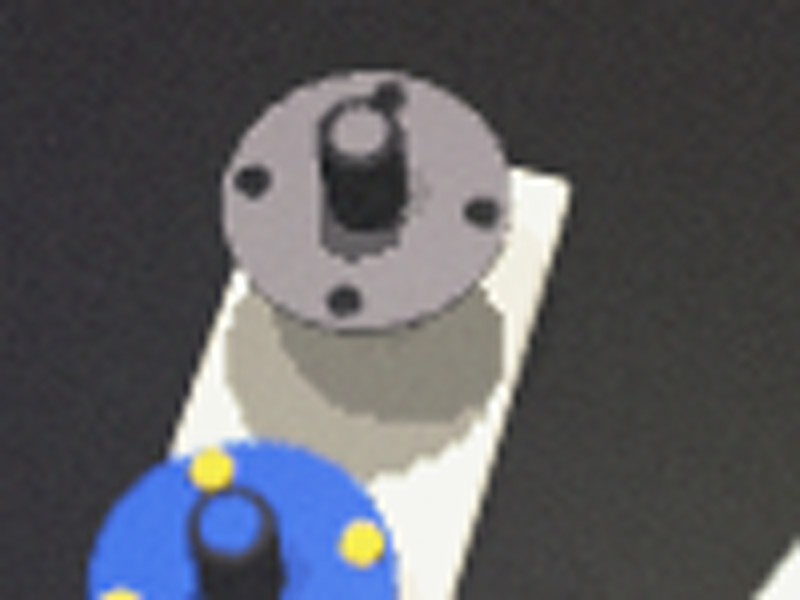

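View pics/c_s2.png

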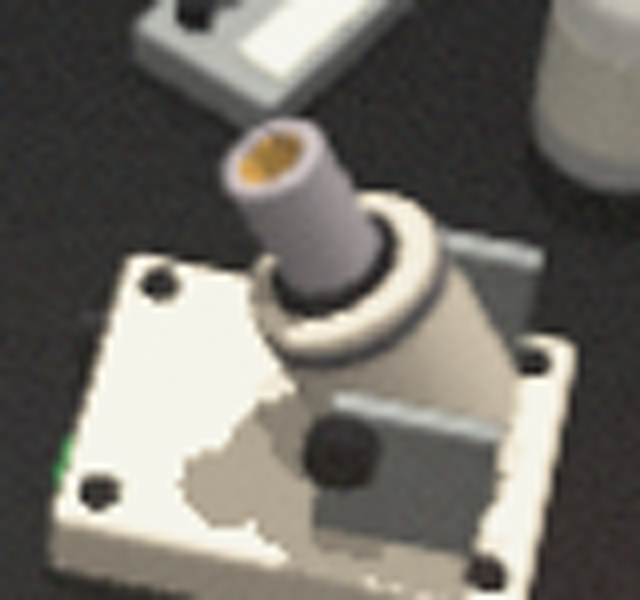

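```bash
cat >h.py <<'E'
import numpy as np,cv2
from scipy.optimize import least_squares
def ray(c,uv):
    p=cv2.undistortPoints(np.array([[uv]],float),c["mtx"],np.array(c["distortion"]))[0,0]
    T=c["cam_to_world"]; d=T[:3,:3]@np.array([p[0],p[1],1]); return T[:3,3],d/np.linalg.norm(d)
def atz(c,uv,z):
    o,d=ray(c,uv); return o+d*(z-o[2])/d[2]
def tri(rs):
    A=sum(np.eye(3)-np.outer(d,d) for o,d in rs); b=sum((np.eye(3)-np.outer(d,d))@o for o,d in rs); return np.linalg.solve(A,b)
def proj(c,P):
    T=np.linalg.inv(c["cam_to_world"]); return cv2.projectPoints(np.atleast_2d(P).astype(float),cv2.Rodrigues(T[:3,:3])[0],T[:3,3],c["mtx"],np.array(c["distortion"]))[0][:,0]
def cr(u,v,x,y,k=8): return ((u+.5)/k-.5+x,(v+.5)/k-.5+y)
E
python3 - <<'E'
from plant import arm
from h import *
t=arm.capture("top"); s=arm.capture("scene")
T=lambda u,v:cr(u,v,360,190); T2=lambda u,v:cr(u,v,235,180); S=lambda u,v:cr(u,v,240,280); S2=lambda u,v:cr(u,v,335,175)
print("knob top",atz(t,T(641,270),.122),atz(s,S(231,522),.122),tri([ray(t,T(641,270)),ray(s,S(231,522))]))
print("disc",atz(t,T(620,289),.082))
print("grey",atz(t,T(293,366),.122),atz(s,S(360,131),.122))
print("sock",atz(t,T2(294,304),.17),atz(s,S2(275,160),.17),tri([ray(t,T2(294,304)),ray(s,S2(275,160))]))
H=[atz(t,T2(*p),.034) for p in [(235,511),(490,443),(400,100),(148,165)]]
H2=[atz(s,S2(*p),.034) for p in [(159,283),(98,492),(485,574),(531,363)]]
for Q in (H,H2):
    Q=np.array(Q);print(Q.round(4).tolist())
    a=(Q[2]+Q[3]-Q[0]-Q[1]);b=Q[0]+Q[3]-Q[1]-Q[2];print("yaw",np.degrees(np.arctan2(a[1],a[0])),np.degrees(np.arctan2(-b[0],b[1])),Q.mean(0))
E
```

```text
knob top [ 0.56204307 -0.33208304  0.122     ] [ 0.56199036 -0.33218707  0.122     ] [ 0.56201346 -0.33213181  0.12194607]
disc [ 0.56265246 -0.33245507  0.082     ]
grey [ 0.52826606 -0.2071057   0.122     ] [ 0.52700817 -0.20692495  0.122     ]
sock [0.57372755 0.14594746 0.17      ] [0.57574764 0.1446618  0.17      ] [0.57462324 0.14655698 0.16739819]
[[0.5214, 0.1858, 0.034], [0.5469, 0.0885, 0.034], [0.6822, 0.1241, 0.034], [0.6573, 0.2217, 0.034]]
yaw 14.770108348850112 14.499398057068008 [0.60195231 0.15503992 0.034     ]
[[0.5221, 0.1843, 0.034], [0.5471, 0.0868, 0.034], [0.6821, 0.1222, 0.034], [0.6581, 0.218, 0.034]]
yaw 14.311379756934581 14.26101452195151 [0.60235775 0.15282603 0.034     ]
```

Triangulation agrees with the given sizes: the knob top comes out at z 0.122 and the two posts 129.6 mm apart. The blue rotor is at (0.562,-0.332). The socket is at about (0.574,0.146,0.170), leaning at yaw ≈14.5°. Rows can't tilt the tool, so I plan to grip the knob high, pivot it 30° in the jaws against the post's bore, then carry it over.

```bash
python3 -m inch '[[-1,[-27,-27,0],0],[-1,[-27,-27,0],0],[-1,[-27,-27,0],0],[-1,[-27,-27,0],0],[-1,[-27,-27,0],0],[-1,[-27,-27,0],0],[-1,[-27,-27,0],0],[-1,[-27,-27,0],0]]' 30
```

```text
time: 0.92
position: [0.327, 0.2233, 0.2349]
tcp_rot: [-179.8, -0.1, 158.8]
wrist_force: [1.4, 0.7, -0.9]
width: 0.0855
```

```bash
python3 -m inch '[[-1,[-27,-28,0],0],[-1,[-27,-28,0],0],[-1,[-27,-28,0],0],[-1,[-27,-28,0],0],[-1,[-27,-28,0],0],[-1,[-27,-28,0],0],[-1,[-27,-28,0],0],[-1,[-27,-28,0],0]]'; python3 -m inch '[[-1,[-27,-28,5],0],[-1,[-27,-28,5],0],[-1,[-27,-28,5],0],[-1,[-27,-28,5],0],[-1,[-27,-28,5],0],[-1,[-22,-22,5],0.05],[-1,[0,0,5],0.06],[-1,[0,0,0],0.05]]'
```

```text
time: 1.58
position: [0.4492, -0.0788, 0.2367]
tcp_rot: [179.9, 0.3, 158.9]
wrist_force: [0.9, 0.5, -0.1]
width: 0.0855
time: 2.25
position: [0.54, -0.3079, 0.1975]
tcp_rot: [179.9, 0.3, 148.7]
wrist_force: [-0.4, 0.7, 0.2]
width: 0.0853
```

```bash
cat > st.py <<'E'
import sys; from plant import arm; from scipy.spatial.transform import Rotation as R; import numpy as np
s=arm.state(); r=R.from_euler('xyz',s["tcp_rot"],degrees=True).as_matrix(); t=np.array([float(a) for a in sys.argv[1:4]])
print(round(s["time"],2),s["position"].round(4),s["tcp_rot"].round(1),"F",s["wrist_force"].round(1),"w",round(float(s["width"]),4))
print("tool delta mm",((r.T@(t-s["position"]))*1000).round(1), "tool F",(r.T@s["wrist_force"]).round(1),"q",s["joints"].round(0))
E
python3 st.py .562 -.332 .099
```

```text
2.25 [ 0.54   -0.3079  0.1975] [179.9   0.3 148.7] F [-0.4  0.7  0.2] w 0.0853
tool delta mm [-30.8  -9.3  98.6] tool F [ 0.7  0.4 -0.2] q [-35.  15.  72.   0.  93. -94.]
```

```bash
python3 -m inch '[[-1,[-15,-5,15],0],[-1,[-16,-4,15],0],[-1,[0,0,0],0]]'; python3 st.py .562 -.332 .099; python3 - <<'E'
from plant import arm
import cv2
c=arm.capture("wrist"); cv2.imwrite("pics/w1.png",c["frame"][:,:,::-1])
from h import *
print(proj(c,[[.562,-.332,.122],[.562,-.332,.082]]))
E
```

```text
time: 2.5
position: [0.5623, -0.3346, 0.1655]
tcp_rot: [179.9, 0.2, 148.4]
wrist_force: [-0.5, -0.1, -1.0]
width: 0.0855
2.5 [ 0.5623 -0.3346  0.1655] [179.9   0.2 148.4] F [-0.5 -0.1 -1. ] w 0.0855
tool delta mm [ 1.9  2.  66.5] tool F [ 0.4 -0.3  1. ] q [-36.  19.  70.   0.  91. -94.]
[[318.88414877 271.50698217]
 [317.70334377 245.61237046]]
```

View pics/w1.png

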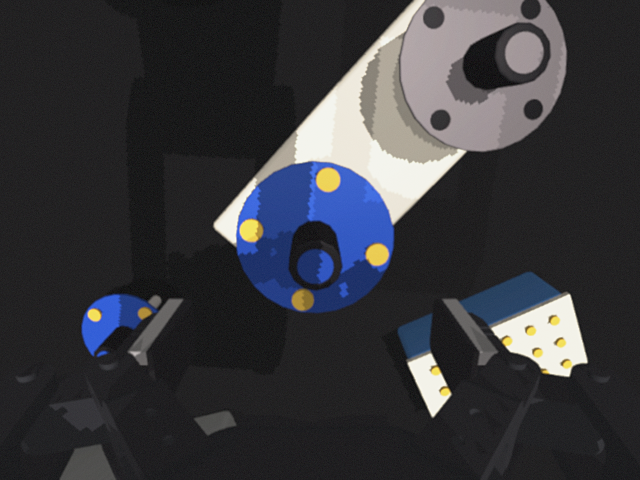

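The wrist view shows the blue knob's top at (316,267), about 2 mm from its predicted place, centred between the open fingers. I'll lower the tool and grip.

```bash
python3 -m inch '[[-1,[1.5,1,20],0],[-1,[1,1,20],0],[-1,[0.5,0,20],0],[-1,[0,0,6],0],[-1,[0,0,0],0]]'; python3 st.py .562 -.332 .099
```

```text
time: 2.97
position: [0.5614, -0.3296, 0.1047]
tcp_rot: [179.9, 0.6, 148.5]
wrist_force: [0.2, 0.5, 1.0]
width: 0.0855
2.97 [ 0.5614 -0.3296  0.1047] [179.9   0.6 148.5] F [0.2 0.5 1. ] w 0.0855
tool delta mm [-1.7 -1.7  5.7] tool F [ 0.1  0.6 -1. ] q [-35.  21.  75.   0.  84. -94.]
```

```bash
python3 -m inch '[[-1,[-1,-1,5],0],[0.2,[0,0,0],0],[1,[0,0,0],0],[1,[0,0,0],0],[1,[0,0,0],0],[1,[0,0,0],0]]' 25; python3 st.py .562 -.332 .099
```

```text
time: 3.47
position: [0.5639, -0.3321, 0.1069]
tcp_rot: [180.0, 1.1, 148.5]
wrist_force: [-0.2, -0.3, -0.7]
width: 0.0259
3.47 [ 0.5639 -0.3321  0.1069] [180.    1.1 148.5] F [-0.2 -0.3 -0.7] w 0.0259
tool delta mm [ 1.8 -0.9  7.9] tool F [ 0.1 -0.3  0.7] q [-36.  21.  75.   0.  83. -94.]
```

```bash
python3 - <<'E'
from plant import arm
import cv2
c=arm.capture("wrist"); a=c["frame"][:,:,::-1]
s=arm.capture("scene")["frame"][300:400,210:310,::-1]
cv2.imwrite("pics/w2.png",cv2.hconcat([cv2.resize(a,(480,360)),cv2.resize(s,(360,360),interpolation=cv2.INTER_CUBIC)])[:,:800])
for i in range(3): print(arm.state()["position"],arm.state()["tcp_rot"])
E
```

```text
[ 0.56398189 -0.33209963  0.10689715] [179.94657152   1.1523917  148.52211144]
[ 0.56398189 -0.33209963  0.10689715] [179.94657152   1.1523917  148.52211144]
[ 0.56398189 -0.33209963  0.10689715] [179.94657152   1.1523917  148.52211144]
```

View pics/w2.png

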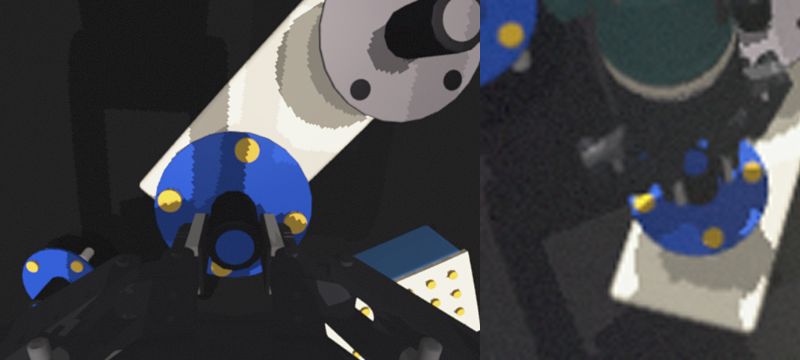

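```bash
python3 -m inch '[[1,[0,0,-12],0],[1,[0,0,-12],0],[1,[0,0,-9],0],[1,[0,0,0],0]]' 25; python3 st.py .5625 -.332 .140
```

```text
time: 3.9
position: [0.5629, -0.3315, 0.1418]
tcp_rot: [179.9, 1.0, 148.5]
wrist_force: [0.6, -0.4, -1.0]
width: 0.0246
3.9 [ 0.5629 -0.3315  0.1418] [179.9   1.  148.5] F [ 0.6 -0.4 -1. ] w 0.0246
tool delta mm [ 0.1 -0.7  1.8] tool F [-0.7 -0.   1. ] q [-36.  19.  73.   0.  87. -94.]
```

```bash
python3 -m inch '[[1,[4,0,3],0],[1,[6,0,0.5],0],[1,[6,0,1],0],[1,[6,0,1.5],0]]' 20; python3 st.py .5289 -.3114 .132; python3 - <<'E'
from plant import arm
import cv2
s=arm.capture("scene")["frame"][300:400,210:310,::-1]; t=arm.capture("top")["frame"][190:265,400:475,::-1]
cv2.imwrite("pics/w3.png",cv2.hconcat([cv2.resize(s,(400,400),interpolation=cv2.INTER_CUBIC),cv2.resize(t,(400,400),interpolation=cv2.INTER_CUBIC)]))
E
```

```text
time: 4.23
position: [0.5471, -0.3226, 0.1399]
tcp_rot: [-180.0, 1.9, 148.5]
wrist_force: [2.3, -2.0, 2.9]
width: 0.0252
4.23 [ 0.5471 -0.3226  0.1399] [-180.     1.9  148.5] F [ 2.3 -2.   2.9] w 0.0252
tool delta mm [21.7  0.1  7.2] tool F [-3.1 -0.5 -2.8] q [-36.  17.  76.   0.  85. -94.]
```

View pics/w3.png

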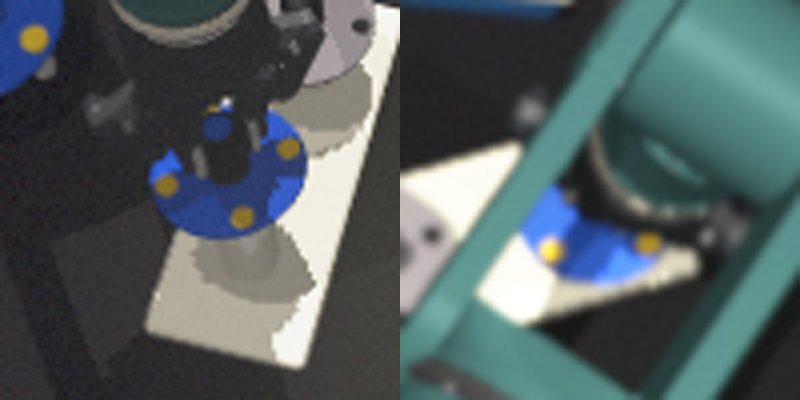

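```bash
python3 -m inch '[[1,[6,0,1.5],0],[1,[6,0,1.5],0],[1,[6,0,2],0],[1,[5,0,1.5],0]]' 20; python3 st.py .5289 -.3114 .132; python3 - <<'E'
from plant import arm
import cv2
s=arm.capture("scene")["frame"][300:400,210:310,::-1]; t=arm.capture("wrist")["frame"][:,:,::-1]
cv2.imwrite("pics/w4.png",cv2.hconcat([cv2.resize(s,(360,360),interpolation=cv2.INTER_CUBIC),cv2.resize(t,(440,330)).copy() if 0 else cv2.copyMakeBorder(cv2.resize(t,(440,330)),0,30,0,0,0)]))
E
```

```text
time: 4.67
position: [0.5268, -0.3101, 0.134]
tcp_rot: [-180.0, 2.1, 148.5]
wrist_force: [2.4, -1.6, 1.0]
width: 0.0248
4.67 [ 0.5268 -0.3101  0.134 ] [-180.     2.1  148.5] F [ 2.4 -1.6  1. ] w 0.0248
tool delta mm [-2.4 -0.   2.1] tool F [-2.9 -0.1 -0.9] q [-36.  14.  81.   0.  84. -94.]
```

View pics/w4.png

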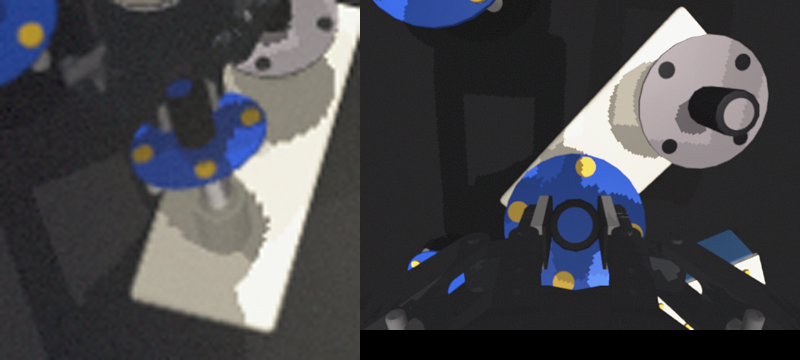

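```bash
python3 - <<'E'
from plant import arm
import cv2
t=arm.capture("wrist")["frame"][:,:,::-1]; cv2.imwrite("pics/wf4.png",t)
cv2.imwrite("pics/w5.png",cv2.resize(t[210:440,190:450],None,fx=2.6,fy=2.6,interpolation=cv2.INTER_CUBIC))
E
```

```text
(no output)
```

View pics/w5.png

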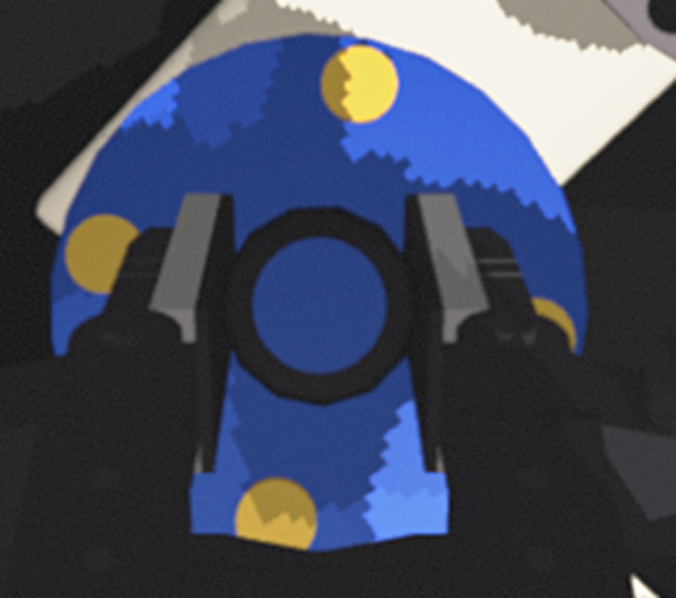

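```bash
cat > fit.py <<'E'
from plant import arm
from h import *
from scipy.spatial.transform import Rotation as R
def fit(c,caps,knob,edge,disc_z=10):
    s=arm.state(); Rt=R.from_euler('xyz',s["tcp_rot"],degrees=True).as_matrix(); p0=s["position"]
    # rotor frame in tool: z_r = -z tool, tilted by th towards +tool x ; roll rr about tool x
    def pose(q):
        th,rr,ph=q[:3]; base=np.diag([1,-1,-1.])
        Rr=R.from_euler('y',-th).as_matrix()@R.from_euler('x',rr).as_matrix()@base@R.from_euler('z',ph).as_matrix()
        return Rt@Rr, p0+Rt@(q[3:6]/1000)
    def res(q):
        Rw,p=pose(q); r=[]
        P=[Rw@(np.array([36*np.cos(a),36*np.sin(a),13])/1000)+p for a in np.arange(4)*np.pi/2]
        pc=proj(c,P)
        for uv,i in caps: r+=list(pc[i]-uv)
        r+=list(proj(c,[Rw@np.array([0,0,.05])+p])[0]-knob)
        # disc edge points
        a=np.linspace(0,2*np.pi,181); E=proj(c,(Rw@np.array([45*np.cos(a),45*np.sin(a),0*a+10])/1000).T+p)
        for uv in edge: r.append(np.hypot(*(E-uv).T).min())
        return np.array(r)/1.0
    best=None
    for ph in np.arange(0,6.2,.39):
        o=least_squares(res,[.5,0,ph,-0,0,30],loss='soft_l1',x_scale=[.1,.1,.1,5,5,5])
        if best is None or o.cost<best.cost: best=o
    Rw,p=pose(best.x)
    print("tilt rel tool",np.degrees(best.x[:3]).round(1),"origin in tool",best.x[3:].round(1),"cost",round(best.cost,2))
    z=Rw[:,2]; print("world origin",p.round(4),"axis",z.round(3),"lean",np.degrees(np.arccos(z[2])).round(1),"yaw of lean",np.degrees(np.arctan2(-z[1],-z[0])).round(1)); print("res",res(best.x).round(1))
    return Rw,p
E
python3 - <<'E'
from fit import *
c=arm.capture("wrist")
f=lambda u,v:np.array(cr(u,v,190,210,2.6))
fit(c,[(f(360,84),0),(f(104,254),3),(f(276,518),2),(f(540,334),1)],f(320,305),[f(322,34),f(50,300),f(588,300),f(480,100),f(130,118)])
fit(c,[(f(360,84),0),(f(104,254),1),(f(276,518),2),(f(540,334),3)],f(320,305),[f(322,34),f(50,300),f(588,300),f(480,100),f(130,118)])
E
```

```text
tilt rel tool [26.6  0.6  9.1] origin in tool [-20.5  -1.4  35.6] cost 393.06
world origin [ 0.5444 -0.3225  0.0987] axis [-0.403  0.26   0.878] lean 28.6 yaw of lean -32.8
res [-2.910e+01  8.000e-01  1.632e+02  2.700e+00  2.940e+01 -3.000e-01
 -1.678e+02 -1.400e+00  0.000e+00 -1.000e-01  1.000e+00  1.100e+00
  2.900e+00  2.100e+00  8.000e-01]
tilt rel tool [ 26.8   0.2 -10.8] origin in tool [-19.4  -1.   33.3] cost 6.98
world origin [ 0.5436 -0.3215  0.1009] axis [-0.409  0.255  0.876] lean 28.8 yaw of lean -31.9
res [-0.5  0.3  0.8  0.2  0.4  0.7 -2.1  1.3 -0.  -0.3  0.3  0.5  0.8  3.8
  1.5]
```

Fitting the wrist picture (knob top at crop (320,305), plus the caps and disc edge) puts the rotor at 28.8° of lean, almost exactly along tool x. I'll tighten the grip, lift out and carry it over.

```bash
python3 -m inch '[[1,[0,0,0],0],[1,[2,0,-6],0],[1,[0,0,-15],0],[1,[0,0,-28],0],[1,[0,0,-30],0],[1,[0,0,-30],0],[1,[0,0,-20],0],[1,[0,0,0],0]]' 70; python3 st.py .528 .134 .255
```

```text
time: 5.53
position: [0.5134, -0.3002, 0.2531]
tcp_rot: [179.8, -0.6, 148.6]
wrist_force: [1.5, -0.4, -0.6]
width: 0.0237
5.53 [ 0.5134 -0.3002  0.2531] [179.8  -0.6 148.6] F [ 1.5 -0.4 -0.6] w 0.0237
tool delta mm [214. 378.   2.] tool F [-1.5  0.5  0.5] q [-36.  11.  70.   0.  99. -94.]
```

```bash
python3 -m inch '[[1,[18,32,-1],0],[1,[18,32,0],0],[1,[18,32,0],0],[1,[18,32,0],0],[1,[18,32,0],0],[1,[18,32,0],0],[1,[18,32,0],0],[1,[10,18,0],0]]'; python3 -m inch '[[1,[0,0,0],-0.1],[1,[0,0,0],-0.1],[1,[0,0,0],-0.1],[1,[0,0,0],-0.1],[1,[0,0,0],-0.1],[1,[0,0,0],-0.1],[1,[0,0,0],-0.1],[1,[0,0,0],-0.1]]';  python3 st.py .528 .134 .255;  python3 - <<'E'
from plant import arm
import cv2
t=arm.capture("wrist")["frame"][:,:,::-1]; cv2.imwrite("pics/wf6.png",t)
E
```

```text
time: 6.2
position: [0.5145, -0.0143, 0.2383]
tcp_rot: [-179.6, -2.9, 147.8]
wrist_force: [0.1, -0.3, -2.4]
width: 0.0241
time: 6.87
position: [0.5006, -0.0034, 0.2164]
tcp_rot: [176.7, -4.9, -163.2]
wrist_force: [0.2, -0.1, -2.2]
width: 0.0237
6.87 [ 0.5006 -0.0034  0.2164] [ 176.7   -4.9 -163.2] F [ 0.2 -0.1 -2.2] w 0.0237
tool delta mm [-62.3 126.  -36.8] tool F [-0.4 -0.3  2.2] q [  -8.    3.   83.    1.   99. -114.]
```

View pics/wf6.png

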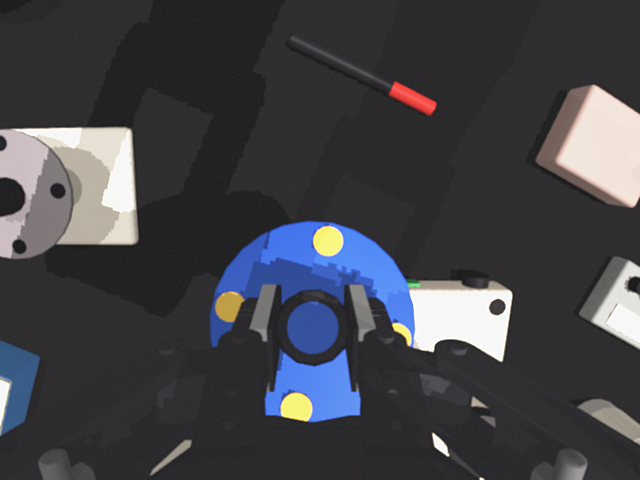

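```bash
python3 - <<'E'
from fit import *
import cv2
c=arm.capture("wrist"); t=c["frame"][:,:,::-1]
cv2.imwrite("pics/w7.png",cv2.resize(t[210:440,190:450],None,fx=2.6,fy=2.6,interpolation=cv2.INTER_CUBIC))
g=lambda *a:np.array(a,float)
fit(c,[(g(328,241),0),(g(230,306),1),(g(297,408),2)],g(313,327),[g(311,221),g(210,323),g(413,330)])
E
```

```text
tilt rel tool [2.560e+01 2.000e-01 3.495e+02] origin in tool [-18.5  -0.2  35.1] cost 1.88
world origin [0.5148 0.0027 0.1796] axis [-0.326 -0.146  0.934] lean 20.9 yaw of lean 24.1
res [-0.2  0.1  0.7 -0.1 -0.9 -0.8  0.2  0.   0.5  0.5  1.4]
```

View pics/w7.png

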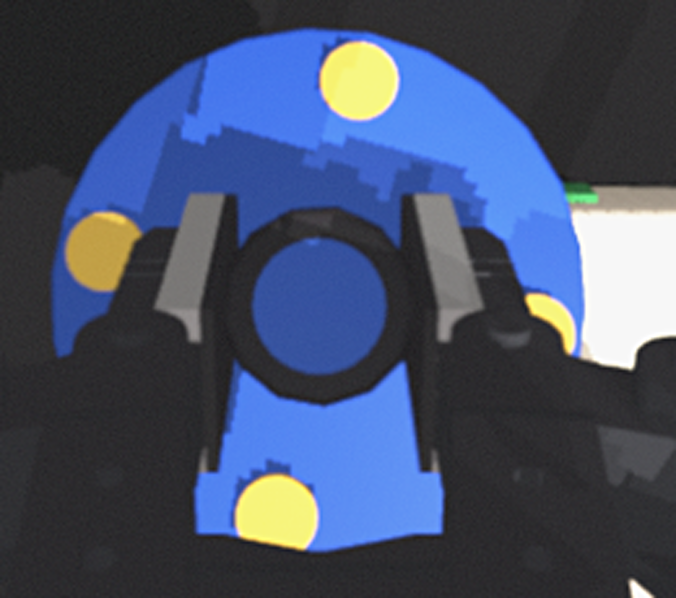

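```bash
cat > rel.py <<'E'
import sys
from plant import arm
import numpy as np
from scipy.spatial.transform import Rotation as R
# rotor pose in tool, mm/deg: tilt, ox,oy,oz
def rel(h,tilt=25.6,o=(-18.5,-.2,35.1),S=(.574,.1462,.170),yaw=14.5):
    s=arm.state(); Rt=R.from_euler('xyz',s["tcp_rot"],degrees=True).as_matrix(); p=s["position"]
    y=np.radians(yaw); a=np.array([-.5*np.cos(y),-.5*np.sin(y),np.cos(np.pi/6)]); S=np.array(S)
    th=np.radians(tilt); zt=np.array([np.sin(th),0,-np.cos(th)]); z=Rt@zt
    O=p+Rt@np.array(o)/1000; E=O-.0395*z
    X=np.array([np.cos(y)*a[2],np.sin(y)*a[2],.5]);Y=np.cross(a,X)
    d=E-S
    print("t",round(s["time"],2),"pos",p.round(4),"rot",s["tcp_rot"].round(1),"F tool",(Rt.T@s["wrist_force"]).round(1),"w",s["width"].round(4))
    print("shank end in socket xyz mm",(np.array([d@X,d@Y,d@a])*1000).round(1),"origin",(np.array([(O-S)@X,(O-S)@Y,(O-S)@a])*1000).round(1),"axis err deg x,y",np.degrees([z@X,z@Y]).round(1))
    print("tool delta to h",h,(Rt.T@(S+a*h/1000-E)*1000).round(1),"socket-in dir in tool",(Rt.T@-a).round(3))
if __name__=="__main__": rel(float(sys.argv[1]),*[eval(x) for x in sys.argv[2:]])
E
python3 rel.py 25
```

```text
Traceback (most recent call last):
  File "rel.py", line 16, in <module>
    if __name__=="__main__": rel(float(sys.argv[1]),*[eval(x) for x in sys.argv[2:]])
                             ~~~^^^^^^^^^^^^^^^^^^^^^^^^^^^^^^^^^^^^^^^^^^^^^^^^^^^^^
  File "rel.py", line 13, in rel
    print("t",round(s["time"],2),"pos",p.round(4),"rot",s["tcp_rot"].round(1),"F tool",(Rt.T@s["wrist_force"]).round(1),"w",s["width"].round(4))
                                                                                                                            ^^^^^^^^^^^^^^^^
AttributeError: 'float' object has no attribute 'round'
```

```bash
sed -i 's/s\["width"\].round(4)/round(s["width"],4)/' rel.py; python3 rel.py 25
```

```text
t 6.97 pos [ 0.5006 -0.0034  0.2161] rot [ 176.7   -4.9 -163.6] F tool [-1.7 -0.9  2.4] w 0.0239
shank end in socket xyz mm [ -82.3 -121.6   16. ] origin [ -75.9 -124.1   54.9] axis err deg x,y [ 9.3 -3.7]
tool delta to h 25.0 [-66.4 122.2 -47.8] socket-in dir in tool [-0.572 -0.064  0.818]
```

```bash
python3 -m inch '[[1,[-8,15,-36],0.06],[1,[-10,20,-34],0],[1,[-15,30,-4],0],[1,[-16,30,-3],0]]'; python3 rel.py 25
```

```text
time: 7.3
position: [0.5279, 0.0953, 0.2824]
tcp_rot: [176.8, -6.9, -168.6]
wrist_force: [0.8, -0.3, -2.7]
width: 0.0237
t 7.3 pos [0.5279 0.0953 0.2824] rot [ 176.8   -6.9 -168.6] F tool [-1.1 -0.6  2.6] w 0.0237
shank end in socket xyz mm [ -7.4 -35.4  48.1] origin [  0.3 -36.7  86.8] axis err deg x,y [11.1 -1.9]
tool delta to h 25.0 [-17.8  35.5  16.3] socket-in dir in tool [-0.6   -0.018  0.8  ]
```

```bash
python3 -m inch '[[1,[-9,18,4],0],[1,[-9,18,4],0]]'; python3 rel.py 15; python3 - <<'E'
from plant import arm
import cv2
from h import *
s=arm.capture("scene"); t=arm.capture("wrist")["frame"][:,:,::-1]
cv2.imwrite("pics/wf8.png",t)
cv2.imwrite("pics/s8.png",cv2.resize(s["frame"][130:230,310:430,::-1],None,fx=6,fy=6,interpolation=cv2.INTER_CUBIC))
tt=arm.capture("top"); cv2.imwrite("pics/t8.png",cv2.resize(tt["frame"][160:260,220:340,::-1],None,fx=6,fy=6,interpolation=cv2.INTER_CUBIC))
E
```

```text
time: 7.47
position: [0.5383, 0.1381, 0.2746]
tcp_rot: [176.8, -6.9, -168.8]
wrist_force: [0.3, 0.5, -2.3]
width: 0.0238
t 7.47 pos [0.5383 0.1381 0.2746] rot [ 176.8   -6.9 -168.8] F tool [-0.6  0.3  2.3] w 0.0238
shank end in socket xyz mm [ 6.8  3.4 31. ] origin [14.4  2.1 69.7] axis err deg x,y [11.  -1.8]
tool delta to h 15.0 [-4.3 -4.2 16.6] socket-in dir in tool [-0.599 -0.016  0.8  ]
```

View pics/s8.png

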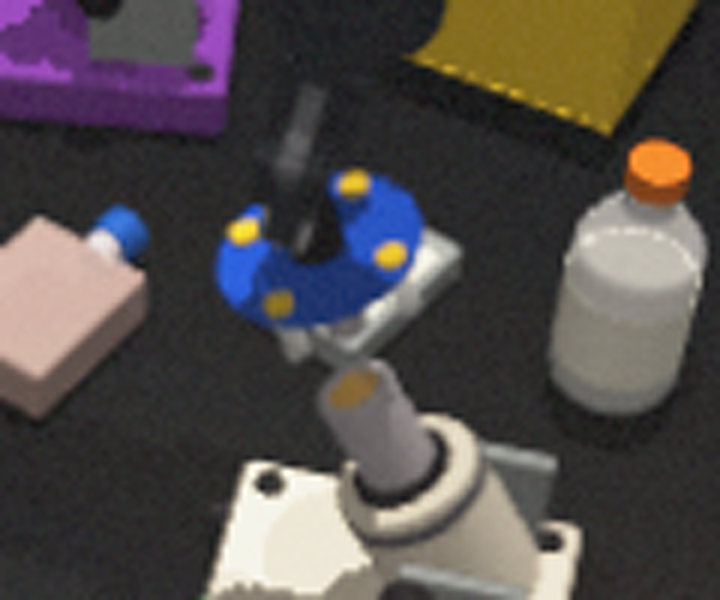

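View pics/t8.png

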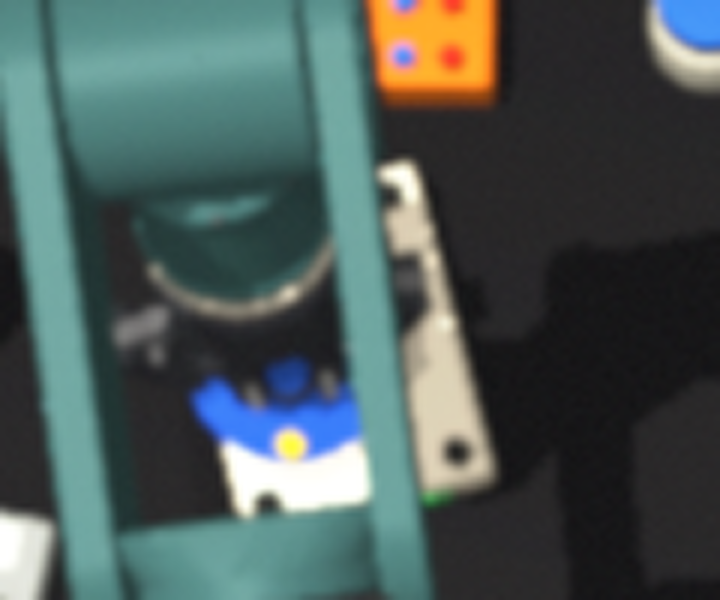

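View pics/wf8.png

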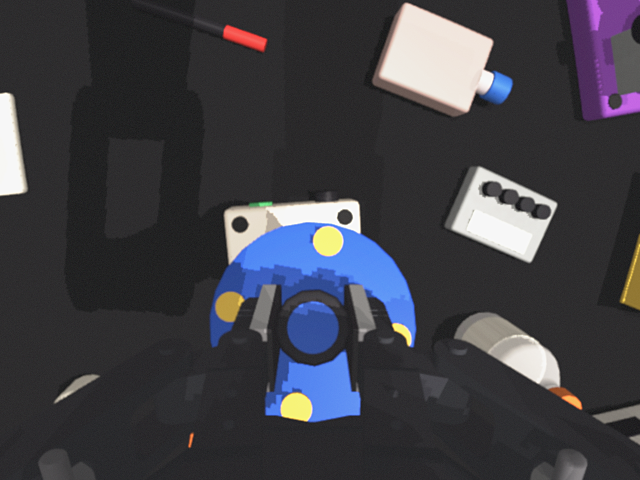

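```bash
python3 - <<'E'
from plant import arm
from h import *
from scipy.spatial.transform import Rotation as R
s=arm.state(); Rt=R.from_euler('xyz',s["tcp_rot"],degrees=True).as_matrix(); p=s["position"]
Rr=Rt@R.from_euler('y',-np.radians(25.6)).as_matrix()@np.diag([1,-1,-1.])@R.from_euler('z',np.radians(-10.5)).as_matrix()
O=p+Rt@np.array([-18.5,-.2,35.1])/1000
P=[O+Rr@np.array([.036*np.cos(a),.036*np.sin(a),.013]) for a in np.arange(4)*np.pi/2]
c=arm.capture("scene"); w=arm.capture("wrist")
print("pred",proj(c,P).round(1).tolist())
print("obs",[np.round(cr(*q,310,130,6),1).tolist() for q in [(353,183),(243,231),(391,255),(278,303)]])
for uv in [(240,224),(345,216)]: print("hole wrist",atz(w,uv,.034).round(4))
E
```

```text
pred [[348.8, 168.7], [354.7, 180.6], [373.4, 172.6], [367.0, 160.8]]
obs [[368.4, 160.1], [350.1, 168.1], [374.8, 172.1], [355.9, 180.1]]
hole wrist [0.5434 0.0814 0.034 ]
hole wrist [0.5177 0.178  0.034 ]
```

```bash
sed -i 's/S=(.574,.1462,.170)/S=(.573,.1433,.1695)/' rel.py; python3 rel.py 6
```

```text
t 7.72 pos [0.5379 0.1364 0.2745] rot [ 176.8   -6.9 -168.8] F tool [0.1 0.3 1. ] w 0.024
shank end in socket xyz mm [ 7.7  4.4 30.9] origin [15.4  3.1 69.6] axis err deg x,y [11.1 -1.9]
tool delta to h 6.0 [-9.  -5.4 24.2] socket-in dir in tool [-0.6   -0.016  0.8  ]
```

```bash
python3 -m inch '[[1,[-5,-3,10],0],[1,[-4,-2,9],0]]' 30; python3 rel.py 0; python3 - <<'E'
from plant import arm
import cv2
s=arm.capture("scene")
cv2.imwrite("pics/s9.png",cv2.resize(s["frame"][130:230,310:430,::-1],None,fx=6,fy=6,interpolation=cv2.INTER_CUBIC))
E
```

```text
time: 7.88
position: [0.5458, 0.1322, 0.2557]
tcp_rot: [176.9, -6.7, -169.0]
wrist_force: [-0.3, -0.6, -2.4]
width: 0.0242
t 7.88 pos [0.5458 0.1322 0.2557] rot [ 176.9   -6.7 -169. ] F tool [ 0.1 -0.7  2.4] w 0.0242
shank end in socket xyz mm [ 4.4 -1.9 11.2] origin [11.9 -3.  50. ] axis err deg x,y [10.8 -1.7]
tool delta to h 0.0 [-3.   1.3 11.8] socket-in dir in tool [-0.596 -0.014  0.803]
```

View pics/s9.png

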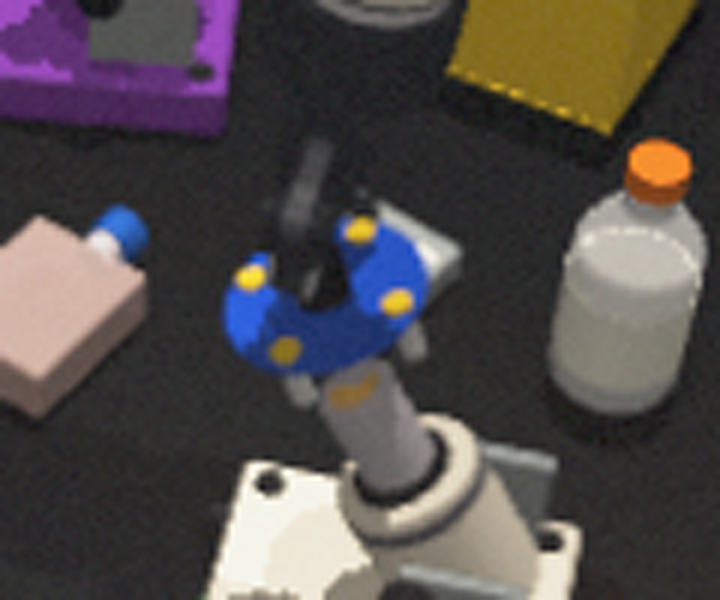

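```bash
python3 -m inch '[[1,[-2,1,5],0],[1,[-2,0.5,5],0]]' 30; python3 rel.py -5; python3 - <<'E'
from plant import arm
from h import *
from scipy.spatial.transform import Rotation as R
s=arm.state(); Rt=R.from_euler('xyz',s["tcp_rot"],degrees=True).as_matrix(); p=s["position"]
Rr=Rt@R.from_euler('y',-np.radians(25.6)).as_matrix()@np.diag([1,-1,-1.])@R.from_euler('z',np.radians(-10.5)).as_matrix()
O=p+Rt@np.array([-18.5,-.2,35.1])/1000
c=arm.capture("scene")
f=c["frame"][130:230,310:430]; hsv=cv2.cvtColor(f,cv2.COLOR_RGB2HSV); m=cv2.inRange(hsv,(18,130,90),(32,255,255))
n,l,st,ce=cv2.connectedComponentsWithStats(m); print([(ce[i]+[310,130]).round(1).tolist() for i in range(1,n) if st[i,4]>6 and ce[i][0]<70 and ce[i][1]>20],"pred",proj(c,[O+Rr@np.array([.036*np.cos(a),.036*np.sin(a),.013]) for a in np.arange(4)*np.pi/2]).round(1).tolist())
cv2.imwrite("pics/s10.png",cv2.resize(f[:,:,::-1],None,fx=6,fy=6,interpolation=cv2.INTER_CUBIC))
E
```

```text
time: 8.1
position: [0.548, 0.1327, 0.2415]
tcp_rot: [176.9, -6.9, -169.2]
wrist_force: [-0.2, 0.2, -1.5]
width: 0.0236
t 8.1 pos [0.548  0.1327 0.2415] rot [ 176.9   -6.9 -169.2] F tool [0.  0.1 1.5] w 0.0236
shank end in socket xyz mm [-1.1 -2.1 -2.1] origin [ 6.6 -3.2 36.6] axis err deg x,y [11.1 -1.6]
tool delta to h -5.0 [-2.5  2.1  1.8] socket-in dir in tool [-0.6   -0.012  0.8  ]
[[369.8, 172.1], [351.7, 180.0], [375.7, 184.3], [357.5, 192.0]] pred [[350.8, 180.0], [356.5, 192.1], [374.9, 184.3], [368.7, 172.4]]
```

View pics/s10.png

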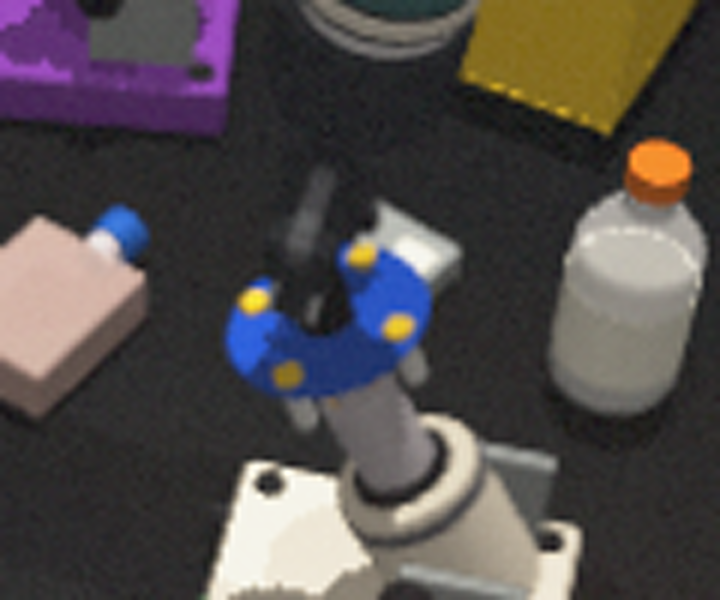

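```bash
python3 -m inch '[[1,[-3,2,0],0],[1,[-2,0.5,3],0]]' 30; python3 rel.py -8;python3 -m inch '[[1,[-3,0,4],0]]' 30; python3 rel.py -8
```

```text
time: 8.32
position: [0.5516, 0.136, 0.2366]
tcp_rot: [176.8, -7.1, -169.2]
wrist_force: [-2.6, 0.1, 2.0]
width: 0.0235
t 8.32 pos [0.5516 0.136  0.2366] rot [ 176.8   -7.1 -169.2] F tool [ 2.8  0.7 -1.6] w 0.0235
shank end in socket xyz mm [-0.1  0.3 -8.5] origin [ 7.7 -0.9 30.2] axis err deg x,y [11.3 -1.7]
tool delta to h -8.0 [ 0.2 -0.3 -0.5] socket-in dir in tool [-0.603 -0.011  0.798]
time: 8.4
position: [0.5534, 0.1369, 0.2332]
tcp_rot: [176.8, -7.2, -169.2]
wrist_force: [-4.8, -0.3, 4.6]
width: 0.0238
t 8.4 pos [0.5534 0.1369 0.2332] rot [ 176.8   -7.2 -169.2] F tool [ 5.3  0.8 -3.9] w 0.0238
shank end in socket xyz mm [ -0.2   0.8 -12.4] origin [ 7.7 -0.4 26.3] axis err deg x,y [11.3 -1.7]
tool delta to h -8.0 [ 2.5 -0.7 -3.6] socket-in dir in tool [-0.603 -0.012  0.797]
```

The shank tip is in the mouth, about 12 mm deep by the numbers, with a sideways reaction. I'll pivot it the remaining ~11° against the socket with a light grip while feeding it in.

```bash
python3 -m inch '[[1,[5,0,2],0],[1,[5,0,3],0],[1,[4,0,3],0]]' 20; python3 - <<'E'
from plant import arm
from rel import rel
rel(-20)
import cv2
t=arm.capture("wrist")["frame"][:,:,::-1]
s=arm.capture("scene")["frame"][130:230,310:430,::-1]
a=cv2.resize(t[210:440,190:450],(400,354)); b=cv2.resize(s,(400,333),interpolation=cv2.INTER_CUBIC)
cv2.imwrite("pics/w11.png",cv2.hconcat([a,cv2.copyMakeBorder(b,0,21,0,0,0)])); cv2.imwrite("pics/wf11.png",t)
E
```

```text
time: 8.65
position: [0.5425, 0.1364, 0.2286]
tcp_rot: [176.7, -6.4, -169.1]
wrist_force: [7.0, 1.1, 3.5]
width: 0.0239
t 8.65 pos [0.5425 0.1364 0.2286] rot [ 176.7   -6.4 -169.1] F tool [-6.7  0.  -4.3] w 0.0239
shank end in socket xyz mm [-10.7   3.  -11.2] origin [-3.4  1.8 27.6] axis err deg x,y [10.5 -1.7]
tool delta to h -20 [-14.   -2.2   0.6] socket-in dir in tool [-0.592 -0.014  0.806]
```

View pics/w11.png

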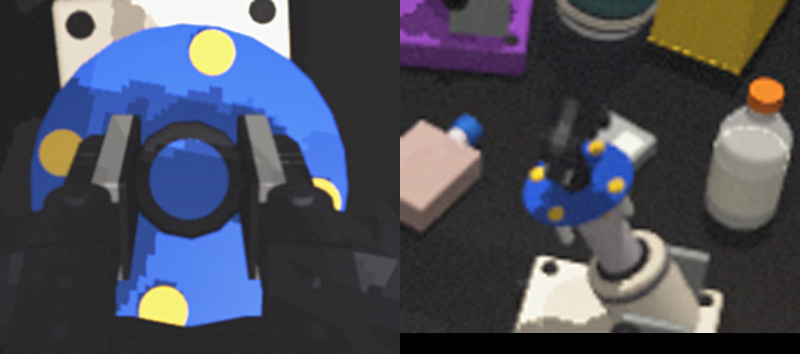

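```bash
cat > f2.py <<'E'
from fit import *
def go(caps,knob,edge,x=190,y=210,k=400/260,S=(.574,.1440,.1697),yaw=14.5):
    c=arm.capture("wrist"); f=lambda q:np.array(cr(*q,x,y,k))
    Rw,p=fit(c,[(f(q),i) for q,i in caps],f(knob),[f(q) for q in edge])
    yw=np.radians(yaw); a=np.array([-.5*np.cos(yw),-.5*np.sin(yw),np.cos(np.pi/6)]); X=np.array([np.cos(yw)*a[2],np.sin(yw)*a[2],.5]);Y=np.cross(a,X)
    d=(p-np.array(S))*1000; e=d-39.5*Rw[:,2]
    print("origin in socket",[round(float(d@v),1) for v in (X,Y,a)],"end",[round(float(e@v),1) for v in (X,Y,a)],"axis err deg",np.degrees([Rw[:,2]@X,Rw[:,2]@Y]).round(1))
    s=arm.state(); Rt=R.from_euler('xyz',s["tcp_rot"],degrees=True).as_matrix(); print("axis-in in tool",(Rt.T@-a).round(2),"X in tool",(Rt.T@X).round(2),"Y",(Rt.T@Y).round(2),"t",s["time"])
E
python3 - <<'E'
from f2 import go
go([((212,52),0),((62,153),1),((163,306),2)],(189,178),[(190,25),(32,190),(347,190)])
E
```

```text
tilt rel tool [2.810e+01 1.000e-01 3.491e+02] origin in tool [-20.6  -0.6  34.7] cost 2.94
world origin [0.5585 0.1409 0.1927] axis [-0.354 -0.118  0.928] lean 21.9 yaw of lean 18.5
res [-0.2  0.6  1.1 -0.7  0.4  1.5 -0.2  0.   1.3  0.3  1.1]
origin in socket [-2.1, 0.9, 27.8] end [-7.7, 1.9, -11.3] axis err deg [ 8.1 -1.5]
axis-in in tool [-0.59 -0.01  0.81] X in tool [-0.8   0.09 -0.59] Y [0.06 1.   0.06] t 8.8
```

```bash
cat > sc.py <<'E'
from plant import arm
from h import *
from scipy.spatial.transform import Rotation as R
# joint fit in world: scene caps + wrist caps/knob -> compare scene caps with prediction from tool-fit
def sc(tilt,roll,ph,o):
    s=arm.state(); Rt=R.from_euler('xyz',s["tcp_rot"],degrees=True).as_matrix(); p=s["position"]
    Rr=Rt@R.from_euler('y',-np.radians(tilt)).as_matrix()@R.from_euler('x',np.radians(roll)).as_matrix()@np.diag([1,-1,-1.])@R.from_euler('z',np.radians(ph)).as_matrix()
    O=p+Rt@np.array(o)/1000
    c=arm.capture("scene"); f=c["frame"][130:250,310:430]; hsv=cv2.cvtColor(f,cv2.COLOR_RGB2HSV); m=cv2.inRange(hsv,(18,130,90),(32,255,255))
    n,l,st,ce=cv2.connectedComponentsWithStats(m)
    obs=[(ce[i]+[310,130]) for i in range(1,n) if st[i,4]>6 and ce[i][0]<80 and ce[i][1]>20]
    loc=[np.array([.036*np.cos(a),.036*np.sin(a),.013]) for a in np.arange(4)*np.pi/2]
    pr=proj(c,[O+Rr@q for q in loc])
    pair=[(i,obs[int(np.argmin([np.hypot(*(q-pr[i])) for q in obs]))]) for i in range(4)]
    print("obs-pred",[(q-pr[i]).round(1).tolist() for i,q in pair])
    # tilt/pos from scene: PnP w/ 4 planar pts refined around prediction
    def res(q):
        Rn=R.from_rotvec(q[:3]).as_matrix()@Rr; Q=proj(c,[O+q[3:]/100+Rn@v for v in loc]); return np.r_[(Q-np.array([w for _,w in pair])).ravel(),q[:3]*20,q[3:]*1.5]
    r=least_squares(res,np.zeros(6)); Rn=R.from_rotvec(r.x[:3]).as_matrix()@Rr
    print("scene-corrected origin shift mm",(r.x[3:]*10).round(1),"axis",Rn[:,2].round(3),"was",Rr[:,2].round(3),"res",np.abs(r.fun[:8]).max().round(2))
    cv2.imwrite("pics/sc_%d.png"%(s["time"]*100),cv2.resize(f[:,:,::-1],(600,600),interpolation=cv2.INTER_CUBIC))
E
python3 -c "
from sc import sc; sc(28.1,.1,-10.9,(-20.6,-.6,34.7))"; ls pics
```

```text
obs-pred [[0.2, -0.5], [0.9, -0.1], [0.8, -0.1], [0.6, -0.5]]
scene-corrected origin shift mm [1.1 1.  0.9] axis [-0.344 -0.125  0.931] was [-0.355 -0.118  0.927] res 0.31
c_s1.png
c_s2.png
c_t1.png
c_t2.png
s10.png
s8.png
s9.png
sc_880.png
scene0.png
t8.png
top0.png
w1.png
w11.png
w2.png
w3.png
w4.png
w5.png
w7.png
wf11.png
wf4.png
wf6.png
wf8.png
wrist0.png
```

```bash
python3 - <<'E'
import cv2
from plant import arm
from h import *
c=arm.capture("scene"); f=c["frame"]
S=np.array([.5745,.1455,.170]);yw=np.radians(14.5); a=np.array([-.5*np.cos(yw),-.5*np.sin(yw),np.cos(np.pi/6)]); X=np.array([np.cos(yw)*a[2],np.sin(yw)*a[2],.5]);Y=np.cross(a,X)
k=8;x0,y0=335,150
im=cv2.resize(f[y0:y0+75,x0:x0+80,::-1],None,fx=k,fy=k,interpolation=cv2.INTER_CUBIC)
for r,col in ((.018,(0,255,0)),(.0105,(0,255,255))):
    P=[S+r*(np.cos(t)*X+np.sin(t)*Y) for t in np.linspace(0,6.28,60)]
    q=(proj(c,P)-[x0,y0]+.5)*k-.5
    cv2.polylines(im,[q.astype(int)],True,col,1)
cv2.imwrite("pics/ov.png",im)
i0=cv2.imread("pics/scene0.png"); im=cv2.resize(i0[y0:y0+75,x0:x0+80],None,fx=k,fy=k,interpolation=cv2.INTER_CUBIC)
for r,col in ((.018,(0,255,0)),(.0105,(0,255,255))):
    P=[S+r*(np.cos(t)*X+np.sin(t)*Y) for t in np.linspace(0,6.28,60)]
    q=(proj(c,P)-[x0,y0]+.5)*k-.5
    cv2.polylines(im,[q.astype(int)],True,col,1)
cv2.imwrite("pics/ov0.png",im)
E
```

```text
(no output)
```

View pics/ov.png

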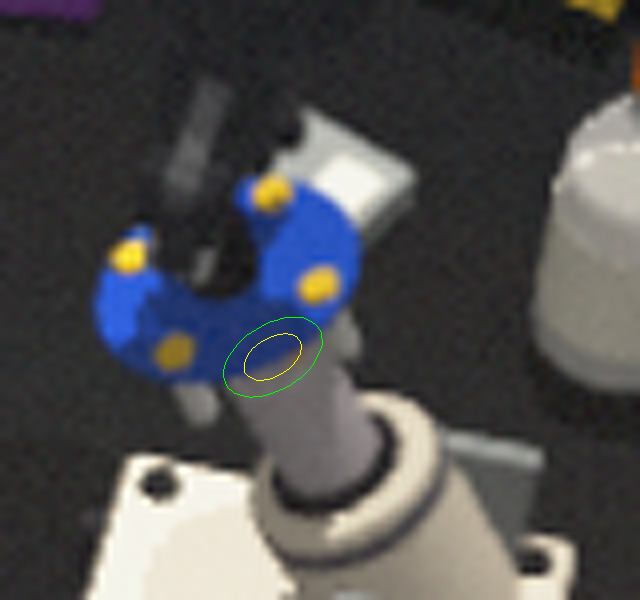

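View pics/ov0.png

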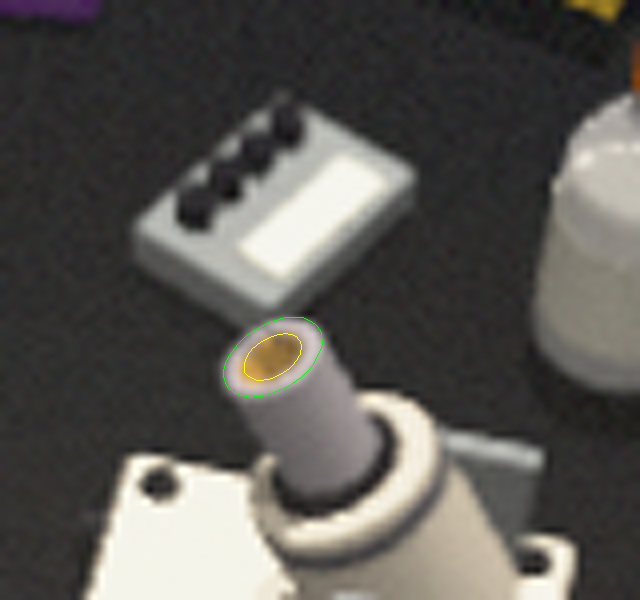

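```bash
python3 -m inch '[[1,[6,0,2],0],[1,[6,0,2],0]]' 20; python3 - <<'E'
from plant import arm
from rel import rel
rel(-20)
import cv2
t=arm.capture("wrist")["frame"][:,:,::-1]
s=arm.capture("scene")["frame"][130:230,310:430,::-1]
a=cv2.resize(t[210:440,190:450],(400,354)); b=cv2.resize(s,(400,333),interpolation=cv2.INTER_CUBIC)
cv2.imwrite("pics/w12.png",cv2.hconcat([a,cv2.copyMakeBorder(b,0,21,0,0,0)])); cv2.imwrite("pics/wf12.png",t)
E
```

```text
time: 9.07
position: [0.5363, 0.1355, 0.2303]
tcp_rot: [176.7, -5.1, -169.2]
wrist_force: [3.6, 1.1, 2.9]
width: 0.024
t 9.07 pos [0.5363 0.1355 0.2303] rot [ 176.7   -5.1 -169.2] F tool [-3.4  0.6 -3.1] w 0.024
shank end in socket xyz mm [-13.5   3.6  -6.9] origin [-7.1  2.5 32. ] axis err deg x,y [ 9.3 -1.7]
tool delta to h -20 [-18.7  -2.6   2.8] socket-in dir in tool [-0.574 -0.015  0.819]
```

View pics/w12.png

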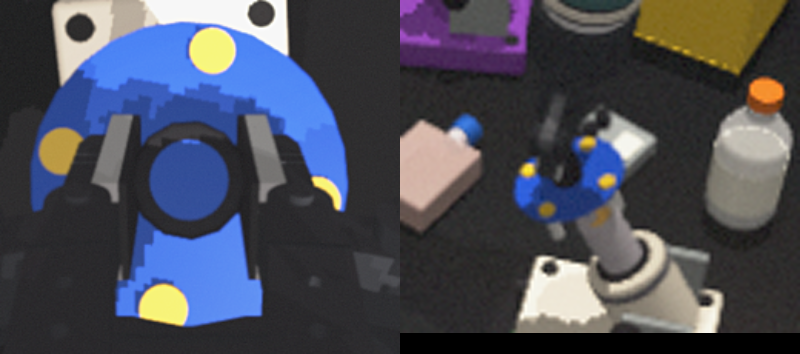

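```bash
python3 - <<'E'
from f2 import go
go([((212,51),0),((62,151),1),((163,305),2)],(189,180),[(190,22),(31,190),(347,190)])
E
python3 -c "
from sc import sc; sc(27.5,.1,-10.9,(-20.3,-.6,34.9))"
```

```text
tilt rel tool [ 27.2   0.2 -10.9] origin in tool [-20.1  -0.7  33.6] cost 2.1
world origin [0.5504 0.1394 0.1945] axis [-0.355 -0.116  0.928] lean 21.9 yaw of lean 18.2
res [-0.1  0.3  0.6  0.   0.2  1.8 -0.2  0.   0.7  0.5  1.2]
origin in socket [-8.4, 1.5, 33.4] end [-13.9, 2.4, -5.7] axis err deg [ 8.1 -1.4]
axis-in in tool [-0.58 -0.01  0.82] X in tool [-0.81  0.09 -0.58] Y [0.06 1.   0.06] t 9.2167
obs-pred [[0.4, -0.8], [0.9, -0.2], [0.7, -0.1], [0.8, -0.7]]
scene-corrected origin shift mm [1.2 1.4 1.1] axis [-0.349 -0.127  0.929] was [-0.359 -0.119  0.926] res 0.22
```

```bash
sed -i 's/S=(.573,.1433,.1695)/S=(.5735,.1450,.1662)/; s/tilt=25.6,o=(-18.5,-.2,35.1)/tilt=27.4,o=(-20.3,-.6,34.3)/' rel.py; sed -i 's/S=(.574,.1440,.1697)/S=(.5735,.1450,.1662)/' f2.py; python3 rel.py 5
```

```text
t 9.27 pos [0.5342 0.1351 0.2295] rot [ 176.7   -5.5 -169.2] F tool [-1.4  0.8 -4.5] w 0.0237
shank end in socket xyz mm [-12.3   1.6  -3.7] origin [-6.8  0.5 35.4] axis err deg x,y [ 7.9 -1.5]
tool delta to h 5.0 [ -5.   -0.3 -14.3] socket-in dir in tool [-0.58  -0.015  0.815]
```

```bash
python3 -m inch '[[1,[0,0,-12],0],[1,[-5,0,-5],0]]' 40; python3 rel.py 4
```

```text
time: 9.43
position: [0.5382, 0.1347, 0.2444]
tcp_rot: [176.8, -6.0, -169.2]
wrist_force: [0.9, 0.7, -0.1]
width: 0.0241
t 9.43 pos [0.5382 0.1347 0.2444] rot [ 176.8   -6.  -169.2] F tool [-1.   0.6  0. ] w 0.0241
shank end in socket xyz mm [-2.3  0.2  7.4] origin [ 3.6 -0.9 46.4] axis err deg x,y [ 8.4 -1.5]
tool delta to h 4.0 [-3.8 -0.   1.4] socket-in dir in tool [-0.587 -0.014  0.809]
```

```bash
python3 -m inch '[[1,[-3.5,0,2],0],[1,[-3,0,3.5],0]]'; python3 rel.py -10;  python3 -m inch '[[1,[-2.5,0,3.5],0]]'; python3 rel.py -10; python3 -m inch '[[1,[-2.5,0,3.5],0]]'; python3 rel.py -10
```

```text
time: 9.6
position: [0.5445, 0.1358, 0.2383]
tcp_rot: [176.8, -6.1, -169.2]
wrist_force: [-0.7, 0.3, -1.6]
width: 0.0235
t 9.6 pos [0.5445 0.1358 0.2383] rot [ 176.8   -6.1 -169.2] F tool [0.5 0.3 1.7] w 0.0235
shank end in socket xyz mm [ 0.1 -0.4 -1.1] origin [ 6.  -1.4 37.9] axis err deg x,y [ 8.5 -1.5]
tool delta to h -10.0 [-5.1  0.2  7.3] socket-in dir in tool [-0.589 -0.013  0.808]
time: 9.68
position: [0.5467, 0.1363, 0.2333]
tcp_rot: [176.8, -6.3, -169.2]
wrist_force: [-0.5, 0.0, -2.1]
width: 0.0239
t 9.68 pos [0.5467 0.1363 0.2333] rot [ 176.8   -6.3 -169.2] F tool [0.3 0.  2.1] w 0.0239
shank end in socket xyz mm [-0.7 -0.4 -6.5] origin [ 5.3 -1.4 32.5] axis err deg x,y [ 8.7 -1.5]
tool delta to h -10.0 [-2.6  0.4  2.4] socket-in dir in tool [-0.591 -0.013  0.807]
time: 9.77
position: [0.5485, 0.1373, 0.2282]
tcp_rot: [176.7, -6.4, -169.2]
wrist_force: [-0.8, 2.7, 1.3]
width: 0.0237
t 9.77 pos [0.5485 0.1373 0.2282] rot [ 176.7   -6.4 -169.2] F tool [ 0.4  2.9 -1.1] w 0.0237
shank end in socket xyz mm [ -1.6   0.2 -11.9] origin [ 4.4 -0.9 27.1] axis err deg x,y [ 8.8 -1.6]
tool delta to h -10.0 [-0.2 -0.  -2.5] socket-in dir in tool [-0.593 -0.014  0.805]
```

```bash
python3 -m inch '[[1,[-1.5,1,3],0]]'; python3 rel.py -10; python3 -m inch '[[1,[-1,1,4],0]]'; python3 rel.py -10
```

```text
time: 9.85
position: [0.5495, 0.1389, 0.2239]
tcp_rot: [176.7, -6.5, -169.2]
wrist_force: [1.1, 0.5, 0.5]
width: 0.0238
t 9.85 pos [0.5495 0.1389 0.2239] rot [ 176.7   -6.5 -169.2] F tool [-1.1  0.4 -0.6] w 0.0238
shank end in socket xyz mm [ -2.7   1.6 -16.4] origin [ 3.4  0.5 22.6] axis err deg x,y [ 8.9 -1.6]
tool delta to h -10.0 [ 1.5 -1.3 -6.8] socket-in dir in tool [-0.594 -0.015  0.805]
time: 9.93
position: [0.5508, 0.1401, 0.2195]
tcp_rot: [176.7, -6.4, -169.2]
wrist_force: [2.7, -1.3, 4.1]
width: 0.0239
t 9.93 pos [0.5508 0.1401 0.2195] rot [ 176.7   -6.4 -169.2] F tool [-2.  -1.6 -4.5] w 0.0239
shank end in socket xyz mm [ -3.4   2.4 -20.9] origin [ 2.6  1.3 18.1] axis err deg x,y [ 8.8 -1.6]
tool delta to h -10.0 [  3.6  -1.9 -11. ] socket-in dir in tool [-0.592 -0.014  0.806]
```

Depth is now about 20 mm, so the shank really is in the socket. I'll ease the grip and pivot with proper perpendicular motion.

```bash
python3 -m inch '[[1,[3,-0.5,3],0],[1,[4,-0.5,3.5],0]]' 20; python3 rel.py -10; python3 -m inch '[[1,[4,0,4],0],[1,[4,0,4],0]]' 20; python3 - <<'E'
from plant import arm
from rel import rel
rel(-20)
import cv2
t=arm.capture("wrist")["frame"][:,:,::-1]
s=arm.capture("scene")["frame"][130:230,310:430,::-1]
a=cv2.resize(t[210:440,190:450],(400,354)); b=cv2.resize(s,(400,333),interpolation=cv2.INTER_CUBIC)
cv2.imwrite("pics/w13.png",cv2.hconcat([a,cv2.copyMakeBorder(b,0,21,0,0,0)])); cv2.imwrite("pics/wf13.png",t)
E
```

```text
time: 10.1
position: [0.5487, 0.1394, 0.2164]
tcp_rot: [176.7, -5.4, -169.2]
wrist_force: [7.0, 2.5, 8.0]
width: 0.0239
t 10.1 pos [0.5487 0.1394 0.2164] rot [ 176.7   -5.4 -169.2] F tool [-6.5  1.6 -8.6] w 0.0239
shank end in socket xyz mm [ -5.6   2.1 -22.7] origin [-0.2  1.1 16.4] axis err deg x,y [ 7.8 -1.5]
tool delta to h -10.0 [  2.7  -1.4 -13.7] socket-in dir in tool [-0.579 -0.015  0.815]
time: 10.27
position: [0.5474, 0.1393, 0.2159]
tcp_rot: [176.8, -3.9, -169.2]
wrist_force: [5.5, 1.1, 7.9]
width: 0.0241
t 10.27 pos [0.5474 0.1393 0.2159] rot [ 176.8   -3.9 -169.2] F tool [-5.1  0.5 -8.2] w 0.0241
shank end in socket xyz mm [ -4.8   2.2 -22.6] origin [-0.5  1.2 16.6] axis err deg x,y [ 6.3 -1.4]
tool delta to h -20 [-2.7 -1.7 -5. ] socket-in dir in tool [-0.556 -0.014  0.831]
```

View pics/w13.png

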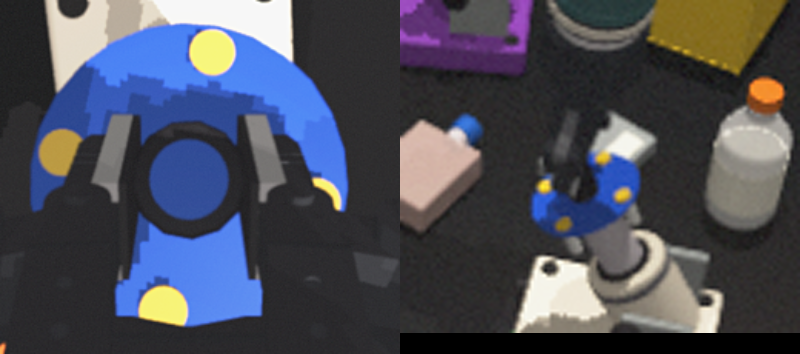

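The rotor is following: the tool itself tips back about 0.75° per row under the reaction, as wanted. I'll keep going.

```bash
python3 -m inch '[[1,[4,0,5],0],[1,[4,0,5],0],[1,[4,0,5],0],[1,[4,0,5],0]]' 20; python3 rel.py -25
```

```text
time: 10.7
position: [0.5447, 0.1389, 0.2135]
tcp_rot: [176.9, -0.7, -169.3]
wrist_force: [5.2, 0.4, 8.9]
width: 0.0237
t 10.7 pos [0.5447 0.1389 0.2135] rot [ 176.9   -0.7 -169.3] F tool [-5.1 -0.1 -9. ] w 0.0237
shank end in socket xyz mm [ -4.    1.9 -23.6] origin [-1.8  1.2 15.8] axis err deg x,y [ 3.1 -1. ]
tool delta to h -25.0 [-4.3 -1.6 -0.9] socket-in dir in tool [-0.509 -0.013  0.861]
```

```bash
python3 -m inch '[[1,[3,0,7],0],[1,[2,0,7],0],[1,[1,0,7],0],[1,[0,0,7],0]]' 20; python3 - <<'E'
from plant import arm
from rel import rel
rel(-20)
import cv2
t=arm.capture("wrist")["frame"][:,:,::-1]
s=arm.capture("scene")["frame"][130:230,310:430,::-1]
a=cv2.resize(t[210:440,190:450],(400,354)); b=cv2.resize(s,(400,333),interpolation=cv2.INTER_CUBIC)
cv2.imwrite("pics/w14.png",cv2.hconcat([a,cv2.copyMakeBorder(b,0,21,0,0,0)])); cv2.imwrite("pics/wf14.png",t)
E
```

```text
time: 11.03
position: [0.5499, 0.1406, 0.2024]
tcp_rot: [177.1, 2.1, -169.4]
wrist_force: [2.3, 0.5, 5.7]
width: 0.0239
t 11.03 pos [0.5499 0.1406 0.2024] rot [ 177.1    2.1 -169.4] F tool [-2.6  0.4 -5.6] w 0.0239
shank end in socket xyz mm [ -1.    1.8 -36. ] origin [-0.7  1.3  3.5] axis err deg x,y [ 0.4 -0.7]
tool delta to h -20 [  6.5  -1.5 -14.7] socket-in dir in tool [-0.467 -0.011  0.884]
```

View pics/w14.png

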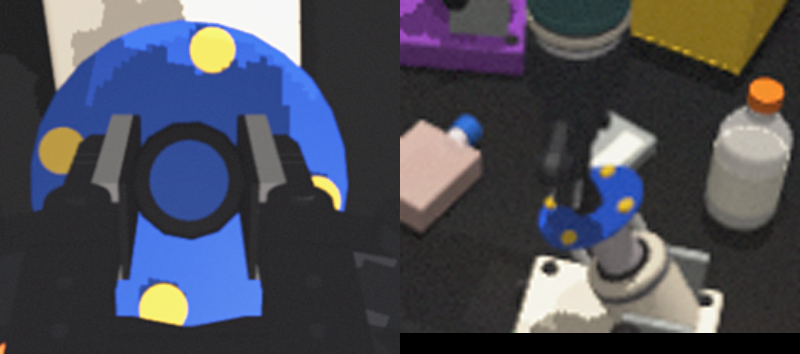

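```bash
python3 -m inch '[[1,[-6,-1,11],0],[1,[-6,-1,12],0]]' 40; python3 rel.py -39.5; python3 -m inch '[[1,[-7,0,13],0],[1,[-7,0,13],0]]' 40; python3 rel.py -39.5
```

```text
time: 11.3
position: [0.5559, 0.142, 0.1938]
tcp_rot: [177.0, 1.6, -169.3]
wrist_force: [-55.0, -12.5, 76.3]
width: 0.024
t 11.3 pos [0.5559 0.142  0.1938] rot [ 177.     1.6 -169.3] F tool [ 54.2   2.  -77.9] w 0.024
shank end in socket xyz mm [ -0.5   1.8 -46.5] origin [ 0.   1.2 -7. ] axis err deg x,y [ 0.8 -0.8]
tool delta to h -39.5 [ 2.7 -1.7 -6.5] socket-in dir in tool [-0.474 -0.013  0.881]
time: 11.47
position: [0.556, 0.1421, 0.1945]
tcp_rot: [177.3, 0.5, -169.1]
wrist_force: [-37.1, -10.4, 47.0]
width: 0.0236
t 11.47 pos [0.556  0.1421 0.1945] rot [ 177.3    0.5 -169.1] F tool [ 38.   -1.  -47.5] w 0.0236
shank end in socket xyz mm [ -1.7   1.8 -46. ] origin [-0.3  1.3 -6.5] axis err deg x,y [ 1.9 -0.7]
tool delta to h -39.5 [ 1.6 -1.6 -6.6] socket-in dir in tool [-0.491 -0.009  0.871]
```

Axial force shot up to about 90 N with the origin about 7 mm below the resting rim, so the spindle is at its stop and the flange is home. I'll relax before letting go.

```bash
python3 -m inch '[[1,[1,0,-1.5],0],[1,[1.5,0,-2],0],[1,[1,0,-2],0]]' 20; python3 rel.py -39.5; python3 - <<'E'
from plant import arm
import cv2
t=arm.capture("wrist")["frame"][:,:,::-1]
s=arm.capture("scene")["frame"][130:230,310:430,::-1]
a=cv2.resize(t[210:440,190:450],(400,354)); b=cv2.resize(s,(400,333),interpolation=cv2.INTER_CUBIC)
cv2.imwrite("pics/w15.png",cv2.hconcat([a,cv2.copyMakeBorder(b,0,21,0,0,0)]))
E
```

```text
time: 11.72
position: [0.5502, 0.1406, 0.2056]
tcp_rot: [177.4, 0.7, -169.1]
wrist_force: [5.3, 1.4, -6.7]
width: 0.0241
t 11.72 pos [0.5502 0.1406 0.2056] rot [ 177.4    0.7 -169.1] F tool [-5.4  0.   6.8] w 0.0241
shank end in socket xyz mm [ -1.1   1.7 -33.4] origin [0.2 1.3 6.1] axis err deg x,y [ 1.8 -0.6]
tool delta to h -39.5 [-4.  -1.7  4.7] socket-in dir in tool [-0.488 -0.009  0.873]
```

View pics/w15.png

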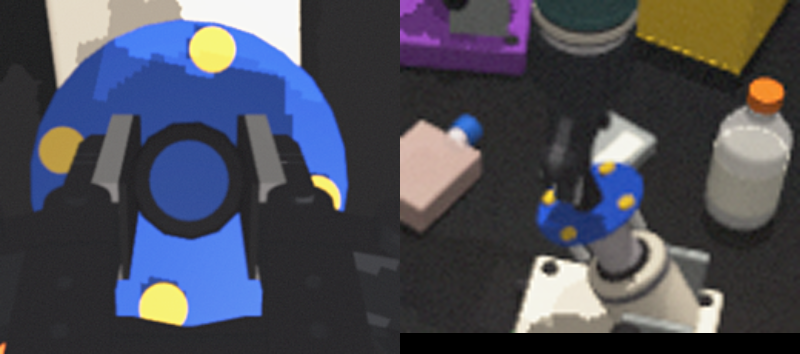

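The pull-back overshot and likely drew the taper partly out (origin back at +6 mm, 8 N of tension). I'll press again gently and open the fingers while still pressing, rather than retracting.

```bash
python3 -m inch '[[1,[-4,-0.5,6.5],0],[1,[-4,0,7],0]]' 40; python3 rel.py -39.5; python3 -m inch '[[1,[-3,0,5],0]]' 40; python3 rel.py -39.5
```

```text
time: 11.98
position: [0.5559, 0.1422, 0.1948]
tcp_rot: [177.3, 0.3, -169.1]
wrist_force: [-26.0, -7.0, 42.3]
width: 0.024
t 11.98 pos [0.5559 0.1422 0.1948] rot [ 177.3    0.3 -169.1] F tool [ 26.6   0.  -42.5] w 0.024
shank end in socket xyz mm [ -1.9   1.9 -45.7] origin [-0.4  1.4 -6.2] axis err deg x,y [ 2.1 -0.7]
tool delta to h -39.5 [ 1.3 -1.7 -6.4] socket-in dir in tool [-0.494 -0.009  0.869]
time: 12.07
position: [0.5559, 0.1422, 0.1949]
tcp_rot: [177.4, -0.0, -169.0]
wrist_force: [-24.2, -6.4, 37.5]
width: 0.0237
t 12.07 pos [0.5559 0.1422 0.1949] rot [ 177.4   -0.  -169. ] F tool [ 25.    0.  -37.6] w 0.0237
shank end in socket xyz mm [ -2.3   1.9 -45.6] origin [-0.6  1.4 -6.2] axis err deg x,y [ 2.5 -0.7]
tool delta to h -39.5 [ 1.  -1.7 -6.5] socket-in dir in tool [-0.499 -0.009  0.866]
```

```bash
python3 -m inch '[[1,[-2.5,0,4],0],[1,[-2.5,0,4],0],[-0.2,[-1,0,2],0],[-1,[0,0,0],0],[-1,[0,0,0],0],[-1,[0,0,0],0]]' 20; python3 rel.py -39.5; python3 - <<'E'
from plant import arm
import cv2
t=arm.capture("wrist")["frame"][:,:,::-1]
s=arm.capture("scene")["frame"][130:230,310:430,::-1]
a=cv2.resize(t,(400,300)); b=cv2.resize(s,(400,333),interpolation=cv2.INTER_CUBIC)
cv2.imwrite("pics/w16.png",cv2.hconcat([cv2.copyMakeBorder(a,0,33,0,0,0),b]))
E
```

```text
time: 12.57
position: [0.5556, 0.1419, 0.1911]
tcp_rot: [177.5, -1.0, -169.0]
wrist_force: [0.5, -0.8, 0.3]
width: 0.0712
t 12.57 pos [0.5556 0.1419 0.1911] rot [ 177.5   -1.  -169. ] F tool [-0.3 -0.8 -0.3] w 0.0712
shank end in socket xyz mm [ -5.9   1.7 -48.7] origin [-3.5  1.2 -9.3] axis err deg x,y [ 3.5 -0.7]
tool delta to h -39.5 [ -0.4  -1.2 -11. ] socket-in dir in tool [-0.514 -0.007  0.858]
```

View pics/w16.png

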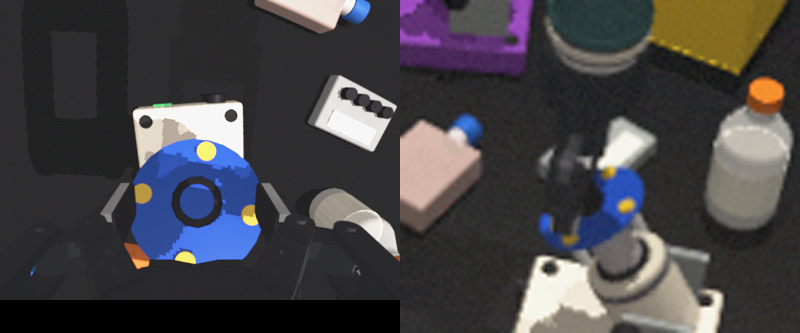

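Released with no contact force. I'll back off along the axis and inspect.

```bash
python3 -m inch '[[-1,[5,0,-9],0],[-1,[10,0,-17],0],[-1,[15,0,-25],0],[-1,[15,0,-25],0],[-1,[18,0,-30],0],[-1,[30,0,-15],0],[-1,[30,0,-15],0],[-1,[0,0,0],0]]'; python3 - <<'E'
from plant import arm
import cv2
from h import *
S=np.array([.5745,.1455,.170]);yw=np.radians(14.5); a=np.array([-.5*np.cos(yw),-.5*np.sin(yw),np.cos(np.pi/6)]); X=np.array([np.cos(yw)*a[2],np.sin(yw)*a[2],.5]);Y=np.cross(a,X)
out=[]
for n,x0,y0 in (("scene",325,140),("top",225,170)):
    c=arm.capture(n); k=8
    im=cv2.resize(c["frame"][y0:y0+75,x0:x0+50*1+0,::-1] if 0 else c["frame"][y0:y0+75,x0:x0+90,::-1],None,fx=k,fy=k,interpolation=cv2.INTER_CUBIC)
    cv2.imwrite(f"pics/f_{n}.png",im)
    print(n,"cap ring centre pred seated/9mm off:",[((proj(c,[S+a*h])[0]-[x0,y0]+.5)*k).round(0).tolist() for h in (.050,.059)],"disc",[((proj(c,[S+a*h])[0]-[x0,y0]+.5)*k).round(0).tolist() for h in (.013,.022)])
w=arm.capture("wrist"); cv2.imwrite("pics/f_w.png",w["frame"][:,:,::-1])
E
```

```text
time: 13.33
position: [0.4317, 0.1114, 0.3331]
tcp_rot: [177.5, -1.8, -169.0]
wrist_force: [0.5, 1.2, 1.1]
width: 0.0852
scene cap ring centre pred seated/9mm off: [[289.0, 333.0], [278.0, 314.0]] disc [[337.0, 411.0], [326.0, 392.0]]
top cap ring centre pred seated/9mm off: [[376.0, 426.0], [377.0, 435.0]] disc [[376.0, 394.0], [376.0, 401.0]]
```

View pics/f_scene.png

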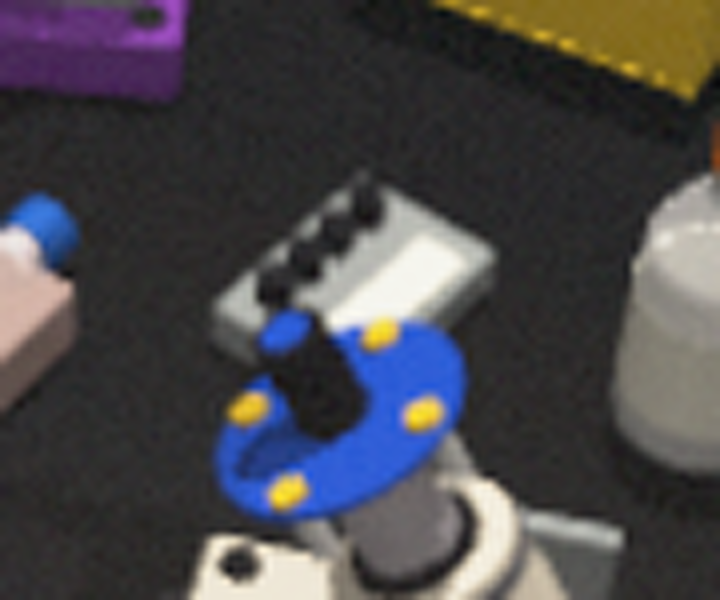

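View pics/f_top.png

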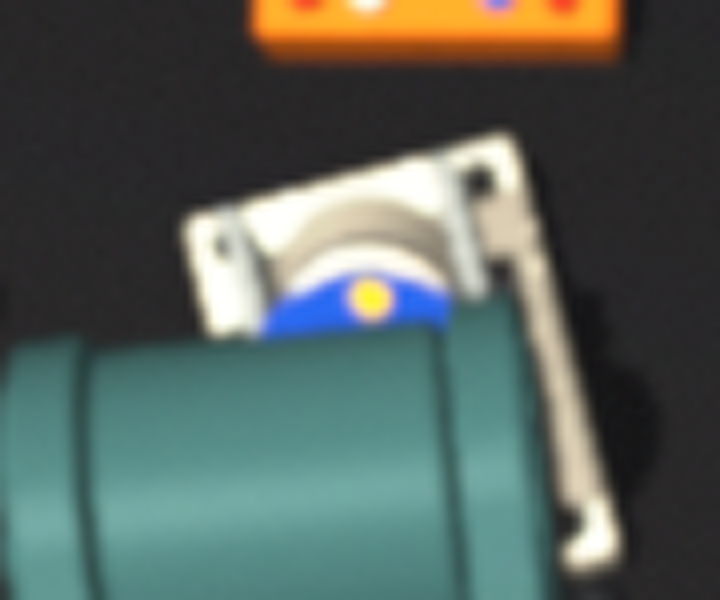

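View pics/f_w.png

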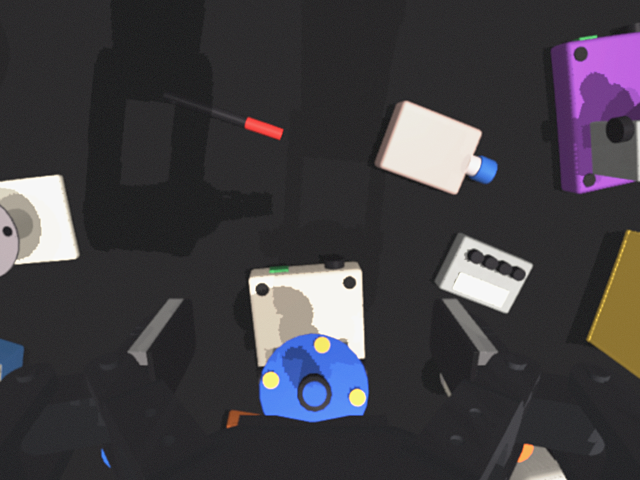

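In the scene view the knob top is at (287,332), where a fully seated rotor on the sprung-up spindle would put it at (289,333); 9 mm off would be (278,314). The cap ring's centre is at (335,411), against (337,411) predicted. The wrist view shows the arm clear and the other things in place. Handing in.

```bash
python3 -c "
from plant import arm
s=arm.state(); print(s['time'],s['qvel'].round(2),s['wrist_force'].round(1)); arm.close_job()"
```

```text
13.4833 [ 0.08  2.62  1.16  0.02 -0.14 -0.07] [-0.2  0.3 -0.1]
the job is handed in; nothing more can be done
```

The blue rotor is in the ivory rotator's socket, seated and let go, and I handed the job in at 13.5 s of the 35 s.

**How it went:** I gripped the knob and tilted the rotor about 27° in the jaws against its stand post. I then fed the shank into the socket and pressed until the spindle reached its stop. I opened the fingers while still pressing and backed the arm off.

**Setbacks:**
- The first try at the socket slid off the rim. I had put the rim about 3 mm too high, so I corrected that and re-entered.
- The first press peaked at about 95 N at the wrist (the limit is 120 N).
- Easing off after that press probably drew the taper partly out again, so I pressed it a second time at about 45–50 N.

**Last checks:**
- **Seating:** in the scene camera, the knob top and the ring of caps lie within about 2 px, in an 8× enlargement, of where a fully seated rotor on a sprung-up spindle should be. That is about 1 mm, against roughly 20 px if the flange were still 9 mm off. The top camera's view was mostly blocked by the arm, so this rests on one camera.
- **Contact:** the wrist force was near zero and the arm was clear of the rotor. Joint 2 was still creeping at 2.6°/s when I handed in.
- **Other things:** I saw no sign that the grey rotor or any of the bench items had moved, but I didn't measure them again.

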